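Stack a model bridge pier on its assembly jig

ROBOT

A 7-joint arm with a two-finger parallel gripper is mounted at the origin on the work surface. World frame = base frame: x ahead of the robot, y to its left, z up, the work surface at z = 0. Lengths are in m, angles in rad, forces in N, time in s.
With the tool pointing down it reaches from about 0.425 to 0.925 m from the base axis. Payload 6.8 kg.
Tool frame: the origin (TCP) lies between the finger pads; the fingertips stand r.tip_extent ahead of it and the grasp point (between the pads) lies 5 mm behind it (r.tip_extent is the distance from the TCP to the fingertips, in m); y points along the fingers, x is the direction in which the jaws open and shut, and the axes are right-handed (so a half turn about y gives the same grasp; the last joint's range is limited). The gripper opens to 85 mm and grips with 20 to 120 N. Pads are 22 mm wide; open, the fingers measure 114 mm over their backs; the gripper's body (76 mm by 85 mm) begins 54 mm behind the grasp point. The pads swing forward as they close: fully open they stand 13 mm farther back than shut.
Start: joints at [-1.213, 0.477, 0.022, 1.555, -0.011, 1.109, -0.083], TCP at [0.303, 0.603, 0.224] pointing down, gripper open.
Joint ranges: [-2.96, 2.96], [-0.34, 2.1], [-1.41, 1.46], [0.24, 2.44], [-1.37, 4.51], [0.17, 1.92], [-2.96, 2.96]. Speed limits (rad/s): [2.39, 2.39, 3.14, 3.14, 3.14, 3.14, 3.14].

INTERFACE

Orientations are given as a rotation vector (axis times angle).
In Python, from bench import r gives the robot as it stands.
- The arm moves only by the tool send_rows, never from a script. Its argument "plan" is a list of rows, each a list of 5 numbers: the shift along the tool's x, y, z in cm, then the turn about the tool's y in degrees, then the opening, from 0 (shut) to 1 (fully open). In form: [[dx, dy, dz, spin, grip], ...]. A call has 1 to 12 rows; each row shifts and turns the commanded pose from where the row before left it, along the tool's axes as they then stand; what a row does not reach is not made up. A row lasts 1/8 s, in which the tool goes at most 62.5 mm and 10.7 degrees, less where a joint would pass 70% of its speed; a pose out of reach is approached as far as the arm can. A call is refused whole if a number of a shift passes 6.25 or a number of a turn 10.7, either way. A call with a gripper value outside its range is refused whole. The fingers move at their own pace and stop on an object; "force" is the grip in N (left out, the last holds). Time passes only in rows, so rows that do not move let the fingers close. It gives the time, the measured TCP pose, the force and the opening at its end, in the units of the state.
- r.get_obs(): the state, without advancing time (a new reading comes with each control period).
- r.grab_frame(name): name is "scene" or "side" or "wrist"; returns a dict with "image" (420x560x3 uint8, red, green, blue), "camera_matrix" (3x3 intrinsics, pixels), "cam_to_world" (4x4, takes a point from camera to world coordinates). Camera axes: x right, y down, z forward; pixel columns grow to the right and rows downward; lengths in m; the calibration is good to about 2 mm. A picture is of the moment at which its call begins. There is no depth.
- r.hand_in(): hands the job in, once; it reports no verdict.
Trained networks look in the newest picture that a camera, given by its name, has taken for a name from the list of things; names that differ only in an ending like _2 or _b are one class to them, and where a whole thing is asked for, a point or a joint stands for the part that bears it (a point fixed in the world has none). Each returns a list of dicts, best first, with "p" (0 to 1); they miss things now and then, are a little off and sometimes report something else, mostly with a low value. They report only what shows in the picture. A call takes as long as a camera call. They do not tell look-alikes from the thing itself.
- r.recognise(camera, target): "rect" ([left, top, right, bottom] in pixels, round what is visible of it).
The state is a dict: "clock": time; "joints": joint angles; "qvel": joint speeds; "tau": joint torques, N m; "tcp_pos": TCP position; "orientation": TCP orientation; "contact_force": force on the tool from outside, world axes, zero at the start; "moment": the same for the moment, N m; "grip_width": finger opening in m.
Only numpy, scipy, OpenCV 4.12 (cv2) and the standard library are available. Lean on these libraries where they do the work, as an engineer would, in place of code of your own. Each camera call takes 0.05 s, during which the arm holds its last target.

TASK

Build the model bridge pier on the assembly jig like the finished one standing on the desk: thread the dark footing (wide flange down), then the light-grey drum ring, then the cream crosshead (square pads up) over the steel post, lowering each one fully home instead of letting it drop. The crosshead must end in line with the jig's yellow line, and everything else on the desk stays where it is.

Things in the scene. Friction and masses are not known exactly. Their poses are not given: they have to be found in the camera images.
- jig: Fixed assembly jig: bright aluminium plate 150 x 110 x 16 mm on the green cutting mat, with an upright steel post in its middle, 16 mm in diameter and standing 90 mm above the plate (its last 8 mm taper to 8 mm in diameter). Origin: centre of the plate's underside. x runs along the plate's long side, as does the thin yellow line painted across its whole length through the post; z is up.
- post_foot (a point): Point on the post's axis at the top face of the jig plate (16 mm above the jig's origin); axes as the jig's.
- post_tip (a point): Top of the post, on its axis, 90 mm above post_foot.
- footing: Pier footing, dark grey, loose, 0.11 to 0.23 kg: round flange 84 mm in diameter and 14 mm thick, with a round neck 46 mm in diameter and 36 mm tall on top (50 mm tall overall); a 20 mm bore runs straight through. When it is home the post stands 40 mm above its top, up between the fingers, so grip it near the top of the neck. Starts upright, flange down, on the mat. Origin: centre of its underside; z along the bore, up.
- drum: Pier drum, light-grey thick ring with darker course lines, loose, 0.1 to 0.2 kg: 58 mm in diameter, 26 mm tall, with a 20 mm bore straight through. Starts upright on the mat. Origin: centre of its underside; z along the bore, up.
- crosshead: Pier crosshead, cream beam, loose, 0.1 to 0.2 kg: 120 mm long (x), 36 mm wide (y), 28 mm tall, with a 20 mm hole straight down through its middle and a raised square pad (22 x 22 x 6 mm) near each end of its top. Starts pads up on the mat at any yaw. The two ends are alike. Home on the drum, the post enters 14 mm deep into its hole. Origin: centre of its underside, on the hole's axis; z up.
- tape_roll: Bystander: roll of yellow masking tape lying flat on the mat, 90 mm in diameter, 24 mm tall, 68 mm hole. Not part of the pier. Origin: centre of its underside.
- paint_jar: Bystander: small jar with a blue cap, 48 mm in diameter, 62 mm tall, on the far part of the mat. Origin: centre of its underside.
- hobby_knife: Bystander: slim metal hobby knife about 150 mm long, 10 mm high, lying on the near part of the mat. Origin: near the middle of its underside; x along the handle to the blade.
Not all that is in view belongs to the job. What is meant by the drum is not green, pink or red, and is the larger of those in its own colour.

How it is judged:
On the way, in this order (a step that is already met when the one before it is completed fails the run):
1. the footing is threaded on the post and rests on the jig plate (z of footing in the frame of post_foot between -0.003 and 0.003 m and horizontal distance between footing and post_foot below 0.005 m and angle between footing's own z axis and vertical below 0.06 rad), for 0.2 s.
2. the drum is threaded on the post and rests on the footing (all of step 1 and z of drum in the frame of post_foot between 0.047 and 0.053 m and horizontal distance between drum and post_foot below 0.005 m and angle between drum's own z axis and vertical below 0.06 rad), for 0.2 s.
3. the crosshead is threaded on the post and rests on the drum, along the yellow line (all of step 2 and z of crosshead in the frame of post_foot between 0.073 and 0.079 m and horizontal distance between crosshead and post_foot below 0.005 m and angle between crosshead's own z axis and vertical below 0.06 rad and angle between the x axis of crosshead and the x axis of jig, either way round below 0.17 rad), for 0.2 s.
At the end, for the whole second after the job is handed in: On the post: footing on the plate, drum on it (underside 50 mm above the plate), crosshead on top (76 mm), pads up: each within 3 mm in height, 5 mm of the post axis and 0.06 rad of upright, at rest (under 0.02 m/s); crosshead within 0.17 rad of the yellow line, either way round (all of step 3 and linear speed of each of footing, drum, crosshead below 0.02 m/s); the robot touches nothing.
It fails at once if the footing is let fall (faster than 0.7 m/s with no finger on it, as after a free drop of 25 mm) (linear speed of footing above 0.7 m/s and contact force between the fingers and footing below 0.05 N).
It fails at once if the drum is let fall (faster than 0.7 m/s with no finger on it, as after a free drop of 25 mm) (linear speed of drum above 0.7 m/s and contact force between the fingers and drum below 0.05 N).
It fails at once if the crosshead is let fall (faster than 0.7 m/s with no finger on it, as after a free drop of 25 mm) (linear speed of crosshead above 0.7 m/s and contact force between the fingers and crosshead below 0.05 N).
It fails at once if a bystander (tape roll, paint jar, hobby knife) is moved more than 25 mm (distance of any of tape_roll, paint_jar, hobby_knife from where it was at the start of the episode above 0.025 m).
It also fails if it takes over 72 s, if anything falls off the work surface, if the arm or the gripper's body presses on something with over 40 N, if the wrist force passes 120 N, or if a joint passes its speed limit or range.

## Working session

There is one attempt and no reset: what is moved stays moved. The work goes in short steps, Python scripts to look and compute and a tool call to move; the robot and the scene stay as the last step left them, time stands still between calls to the robot, and variables do not carry over. Pictures are saved under pics/ and viewed, and the job is handed in when it is done.

Besides the shell and the picture viewer there is one more tool, called after "Call:" by a JSON object that holds its "method" and its "body". send_rows: Moves the arm, as the interface text tells. Its arguments: {"type":"object","properties":{"plan":{"type":"array","items":{"type":"array","items":{"type":"number"}}},"force":{"type":"number"}},"required":["plan"]}

```bash
mkdir -p pics; ls; python3 - <<'E'
from bench import r
import cv2
o=r.get_obs()
for k,v in o.items(): print(k,v)
print(r.tip_extent)
for n in ["scene","side","wrist"]:
    f=r.grab_frame(n); cv2.imwrite(f"pics/{n}0.png",f["image"][:,:,::-1])
    print(n,f["camera_matrix"].tolist(),f["cam_to_world"].round(4).tolist())
    for t in ["jig","post_tip","footing","drum","crosshead","tape_roll","paint_jar","hobby_knife"]:
        try: print(t,[( [int(x) for x in d["rect"]],round(d["p"],2)) for d in r.recognise(n,t)])
        except Exception as e: print(t,e)
print(r.get_obs()["clock"])
E
```

```text
pics
clock 0.0
joints [-1.213067    0.47784563  0.02230554  1.55648073 -0.01152554  1.10932542
 -0.08308333]
qvel [-0.00108472 -0.0002078  -0.00207065 -0.00130372  0.00159467  0.00303646
  0.00084905]
tau [ 1.04792889e-05 -5.96465743e+01  1.60817385e+00 -2.81196874e+01
  1.25771365e-02  9.68335080e-03  1.52168752e-05]
tcp_pos [0.30289078 0.60251495 0.2226822 ]
orientation [-1.39537924 -0.85848822  0.86108582]
contact_force [-0.65060331 -0.656562    0.27848401]
moment [ 0.01485492  0.00076128 -0.04840534]
grip_width 0.08520639766629698
0.014
scene [[399.7858280395948, 0.0, 277.04116859962716], [0.0, 399.7858280395948, 210.01204953812265], [0.0, 0.0, 1.0]] [[-0.4496, 0.5957, -0.6656, 1.2584], [0.8932, 0.3055, -0.33, 0.4546], [0.0068, -0.7429, -0.6694, 0.7801], [0.0, 0.0, 0.0, 1.0]]
jig [([220, 195, 266, 249], 0.88)]
post_tip [([219, 201, 269, 253], 0.67)]
footing [([333, 206, 359, 236], 0.59)]
drum [([322, 250, 345, 275], 0.82), ([440, 235, 462, 262], 0.76), ([405, 243, 421, 253], 0.71), ([395, 256, 417, 277], 0.65), ([380, 312, 403, 340], 0.64)]
crosshead [([181, 146, 199, 180], 0.76)
[... 531 characters left out ...]
5, 292, 346], 0.74), ([323, 357, 351, 394], 0.74), ([197, 315, 222, 344], 0.64), ([307, 330, 327, 349], 0.62)]
crosshead [([323, 132, 362, 151], 0.85)]
tape_roll [([275, 124, 303, 147], 0.86), ([255, 171, 315, 217], 0.19)]
paint_jar [([222, 170, 239, 197], 0.88)]
hobby_knife [([316, 181, 355, 196], 0.56)]
wrist [[301.1419744978508, 0.0, 283.17551777144115], [0.0, 301.1419744978508, 210.23734563062152], [0.0, 0.0, 1.0]] [[0.4488, 0.86, 0.2429, 0.2423], [0.8936, -0.4321, -0.1214, 0.6336], [0.0005, 0.2715, -0.9624, 0.3727], [0.0, 0.0, 0.0, 1.0]]
jig []
post_tip []
footing [([91, 373, 125, 409], 0.96)]
drum [([259, 261, 308, 307], 0.84)]
crosshead []
tape_roll []
paint_jar []
hobby_knife []
1.35
```

View pictures.

```bash
python3 - <<'E'
import cv2,numpy as np
a=cv2.imread("pics/scene0.png");b=cv2.imread("pics/side0.png")
cv2.imwrite("pics/s1.png",cv2.resize(a[120:360,110:490],None,fx=2.1,fy=2.1,interpolation=cv2.INTER_CUBIC))
cv2.imwrite("pics/s2.png",cv2.resize(b[110:410,160:400],None,fx=2,fy=2,interpolation=cv2.INTER_CUBIC))
E
```

```text
(no output)
```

View pics/s1.png

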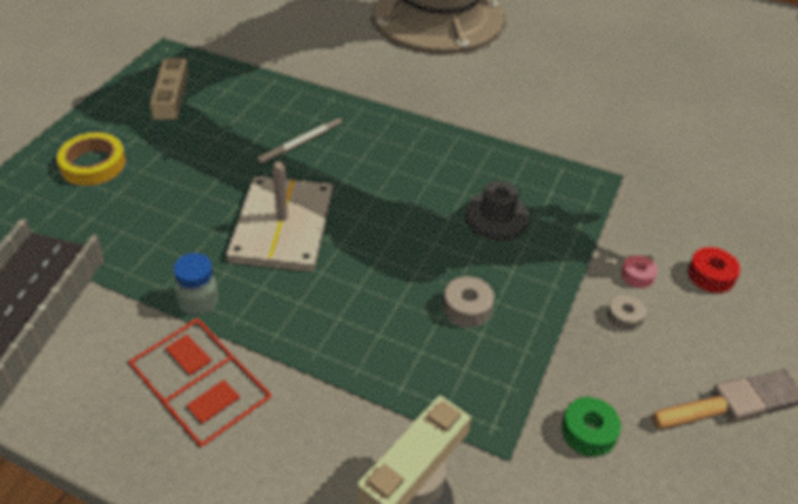

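View pics/s2.png

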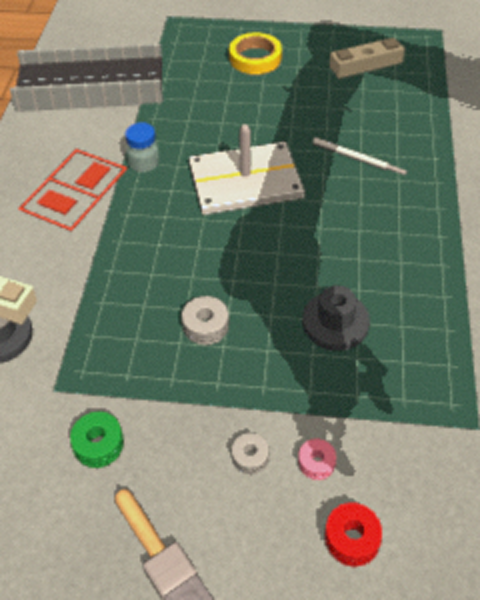

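View pics/wrist0.png

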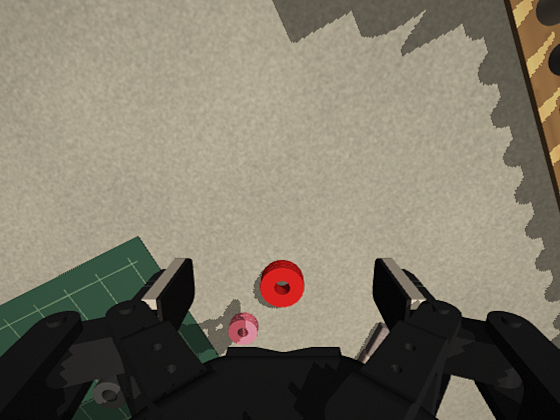

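Drum candidates in scene pixels: red (450,248), green (391,326), pink (413,248), small light-grey (408,268), large light-grey (333,262). The large light-grey one fits, since it isn't green, pink or red and is the larger of the two greys. I'll confirm it with enlarged crops.

```bash
cat > h.py <<'E'
import numpy as np,cv2,json
K={};T={}
def cam(f): return f["camera_matrix"],f["cam_to_world"]
def ray(f_K,f_T,u,v,z):
    d=np.linalg.inv(f_K)@[u,v,1.]; d=f_T[:3,:3]@d; c=f_T[:3,3]; s=(z-c[2])/d[2]; return c+s*d
def proj(f_K,f_T,P):
    P=np.atleast_2d(P); q=(P-f_T[:3,3])@f_T[:3,:3]; q=q@f_K.T; return q[:,:2]/q[:,2:]
E
python3 - <<'E'
import cv2,numpy as np
a=cv2.imread("pics/scene0.png");b=cv2.imread("pics/side0.png")
def c(im,x0,y0,w,h): return cv2.resize(im[y0:y0+h,x0:x0+w],None,fx=6,fy=6,interpolation=cv2.INTER_CUBIC)
A=np.vstack([np.hstack([c(a,315,200,60,48),c(a,310,242,60,48)]),np.hstack([c(b,305,246,60,48),c(b,235,246,60,48)])])
B=np.vstack([np.hstack([c(a,212,190,66,50),c(a,170,138,66,50)]),np.hstack([c(b,250,170,66,50),c(b,310,118,66,50)])])
cv2.imwrite("pics/A.png",A);cv2.imwrite("pics/B.png",B)
E
```

```text
(no output)
```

View pics/A.png

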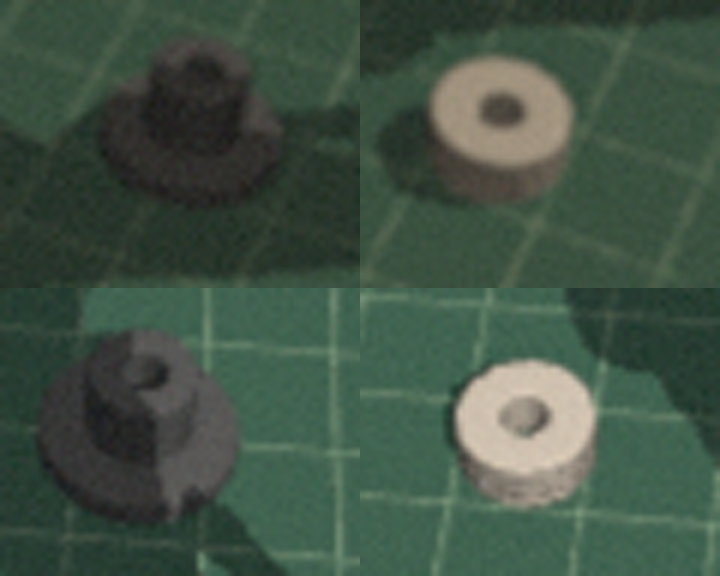

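View pics/B.png

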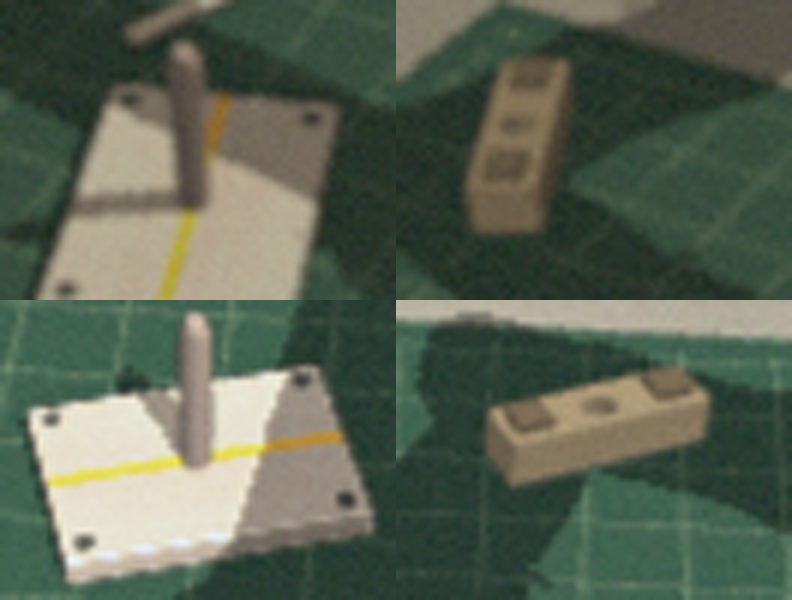

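```bash
cat >> h.py <<'E'
C={"scene":(np.array([[399.7858,0,277.0412],[0,399.7858,210.012],[0,0,1]]),np.array([[-0.4496,0.5957,-0.6656,1.2584],[0.8932,0.3055,-0.33,0.4546],[0.0068,-0.7429,-0.6694,0.7801],[0,0,0,1]])),
"side":(np.array([[429.69135,0,279.6786],[0,429.69135,207.66],[0,0,1]]),np.array([[-0.9939,-0.0656,0.0889,0.4811],[-0.1093,0.7046,-0.7011,0.9285],[-0.0166,-0.7065,-0.7075,0.8882],[0,0,0,1]]))}
def tri(p,q):
    A=[];b=[]
    for n,(u,v) in (("scene",p),("side",q)):
        K,T=C[n]; d=T[:3,:3]@np.linalg.inv(K)@[u,v,1.]; d/=np.linalg.norm(d); M=np.eye(3)-np.outer(d,d); A.append(M);b.append(M@T[:3,3])
    x,*_=np.linalg.lstsq(np.vstack(A),np.hstack(b),rcond=None); return x
E
python3 - <<'E'
from h import *
P={"foot_top":((348.8,212),(329.6,260.1),.05),"drum_top":((333.5,260.5),(262.6,267.3),.026),"tip":((242.7,198),(282.8,173),.106),"pfoot":((244.2,223.7),(282.8,196.7),.016),
"ch_hole":((190.2,158.7),(344.3,135.5),.028),"padA":((170+(530-396)/6,138+77/6),(310+272/6,118+83/6),.034),"padB":((170+110/6,138+163/6),(310+132/6,118+115/6),.034)}
for k,(p,q,z) in P.items(): print(k,tri(p,q).round(4),ray(*C["scene"],*p,z+.003).round(4)[:2],ray(*C["side"],*q,z+.003).round(4)[:2])
# yellow line in both
K,T=C["side"]
for u,v in ((48,182),(343,137)): print("line side",ray(K,T,250+u/6,170+v/6,.019).round(4))
K,T=C["scene"]
for u,v in ((225,97),(167,297)): print("line scene",ray(K,T,212+u/6,190+v/6,.019).round(4))
E
```

```text
foot_top [0.4457 0.269  0.0481] [0.454  0.2726] [0.4448 0.2695]
drum_top [0.6096 0.2892 0.0258] [0.6141 0.2917] [0.6084 0.2891]
tip [0.586  0.02   0.1067] [0.5902 0.0236] [0.5853 0.0198]
pfoot [0.5872 0.02   0.015 ] [0.5927 0.0246] [0.5862 0.0212]
ch_hole [ 0.4095 -0.2883  0.0244] [ 0.4197 -0.2785] [ 0.4093 -0.2831]
padA [ 0.3728 -0.3056  0.0288] [ 0.3859 -0.2933] [ 0.3728 -0.299 ]
padB [ 0.4509 -0.2641  0.0325] [ 0.4583 -0.2567] [ 0.4505 -0.2617]
line side [0.6565 0.0431 0.019 ]
line side [ 0.5161 -0.002   0.019 ]
line scene [0.523  0.0016 0.019 ]
line scene [0.6496 0.0445 0.019 ]
```

```bash
cat >> h.py <<'E'
from scipy.spatial.transform import Rotation as Ro
def st(r):
    o=r.get_obs(); R=Ro.from_rotvec(o["orientation"]).as_matrix()
    return o,np.array(o["tcp_pos"]),R
def show(r,target=None,yaw=None):
    """target TCP xyz, yaw = world angle of tool x (deg); prints total tool-frame move. spin first assumed AFTER shift"""
    o,p,R=st(r)
    y0=np.degrees(np.arctan2(R[1,0],R[0,0]))
    print("t",round(o["clock"],2),"tcp",p.round(4),"xyaw",round(y0,2),"w",round(o["grip_width"],4),"tilt",np.degrees(np.arccos(-R[2,1])).round(2),"F",np.round(o["contact_force"],1))
    print("joints",np.round(o["joints"],2))
    if target is not None:
        d=(R.T@(np.array(target)-p))*100; print("shift cm",d.round(2))
    if yaw is not None:
        # spin about tool y (down): positive spin = negative world yaw
        e=(-(yaw-y0)+90)%180-90; print("spin deg",round(e,2))
E
python3 - <<'E'
from bench import r
from h import *
o,p,R=st(r); print(R.round(3)); print(r.tip_extent)
show(r,(.447,.270,.17),90)
# camera rel to tool
E
```

```text
[[ 0.449  0.    -0.893]
 [ 0.893  0.     0.449]
 [ 0.    -1.     0.   ]]
0.014
t 1.35 tcp [0.3032 0.6031 0.2237] xyaw 63.31 w 0.0856 tilt 0.0 F [ 0.3 -0.1 -0.4]
joints [-1.21  0.48  0.02  1.56 -0.01  1.11 -0.08]
shift cm [-23.3    5.37 -27.81]
spin deg -26.69
```

Call:
{"method": "send_rows", "body": {"plan": [[-2.9,0.7,-3.5,0,1],[-2.9,0.7,-3.5,0,1],[-2.9,0.7,-3.5,0,1],[-2.9,0.7,-3.5,0,1],[-2.9,0.7,-3.5,0,1],[-2.9,0.7,-3.5,0,1],[-2.9,0.6,-3.5,0,1],[-3,0.6,-3.3,0,1],[0,0,0,0,1],[0,0,0,0,1]], "force": 40}}

```text
clock: 2.6
tcp_pos: [0.4469, 0.2707, 0.1699]
orientation: [-1.394, -0.86, 0.859]
contact_force: [0.2, 0.4, 1.1]
grip_width: 0.0853
```

```bash
python3 - <<'E'
from bench import r
from h import *
f=r.grab_frame("wrist"); cv2.imwrite("pics/w1.png",f["image"][:,:,::-1])
print(r.recognise("wrist","footing"))
show(r)
K,T=cam(f); np.savez("w1.npz",K=K,T=T)
print(proj(K,T,[(.447,.270,.052),(.61,.29,.028)]), T.round(4).tolist())
E
```

```text
[{'rect': [240.7, 153.6, 321.6, 235.6], 'p': 0.71}]
t 2.7 tcp [0.4465 0.2716 0.1699] xyaw 63.43 w 0.0858 tilt 0.05 F [-0.1  0.3  0.2]
joints [-0.76  0.29  0.11  1.98 -0.04  0.87  0.48]
[[282.42217302 203.12804383]
 [364.14961867 316.51137275]] [[0.4487, 0.86, 0.2431, 0.3859], [0.8937, -0.4322, -0.1207, 0.301], [0.0013, 0.2714, -0.9625, 0.3189], [0.0, 0.0, 0.0, 1.0]]
```

View pics/w1.png

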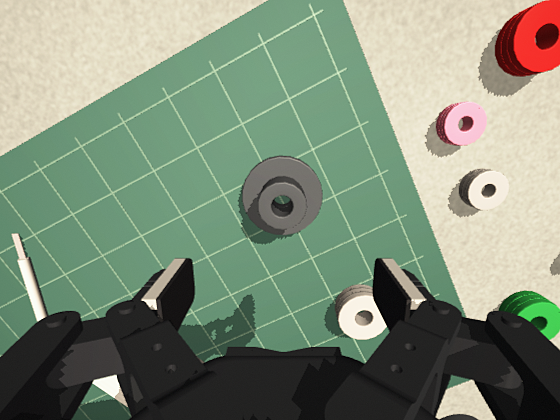

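```bash
python3 - <<'E'
import cv2
a=cv2.imread("pics/w1.png")
cv2.imwrite("pics/w1a.png",cv2.resize(a[145:245,225:335],None,fx=6,fy=6,interpolation=cv2.INTER_CUBIC))
E
```

```text
(no output)
```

View pics/w1a.png

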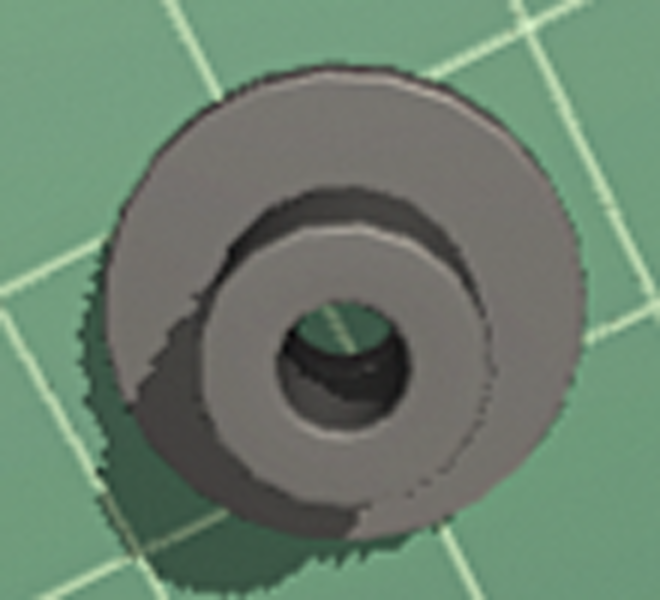

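```bash
python3 - <<'E'
from bench import r
from h import *
d=np.load("w1.npz")
p=ray(d["K"],d["T"],282.4,205.9,.052); print(p)
# flange bottom-ish: lower outline; drum
show(r,(p[0],p[1],.05),None)
E
```

```text
[0.44933522 0.26880263 0.052     ]
t 2.7 tcp [0.4465 0.2716 0.1699] xyaw 63.43 w 0.0858 tilt 0.05 F [-0.1  0.3  0.2]
joints [-0.76  0.29  0.11  1.98 -0.04  0.87  0.48]
shift cm [-0.13 11.99 -0.38]
```

Call:
{"method": "send_rows", "body": {"plan": [[-0.1,2.5,-0.4,0,1],[0,2.5,0,0,1],[0,2.5,0,0,1],[0,2.5,0,0,1],[0,1.9,0,0,1],[0,1,0,0,1],[0,0,0,0,1],[0,0,0,0,0],[0,0,0,0,0],[0,0,0,0,0],[0,0,0,0,0],[0,0,0,0,0]], "force": 50}}

```text
clock: 4.2
tcp_pos: [0.4505, 0.2677, 0.0422]
orientation: [-1.394, -0.86, 0.858]
contact_force: [-3.1, -0.5, 12.1]
grip_width: 0.041
```

```bash
python3 - <<'E'
from bench import r
from h import *
f=r.grab_frame("wrist"); cv2.imwrite("pics/w2.png",f["image"][:,:,::-1])
show(r)
E
```

```text
t 4.25 tcp [0.4504 0.2676 0.0422] xyaw 63.29 w 0.0412 tilt 0.07 F [-2.4 -1.3 12. ]
joints [-0.73  0.49  0.09  2.06 -0.08  0.6   0.52]
```

View pics/w2.png

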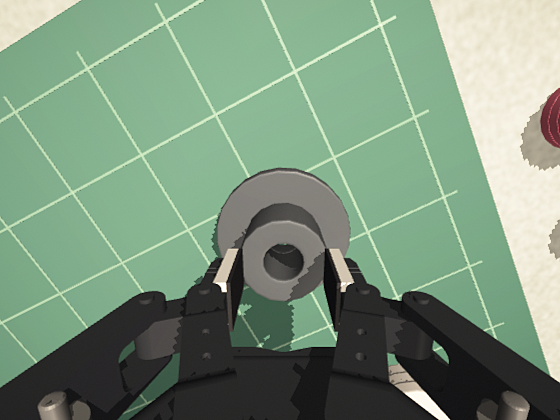

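```bash
python3 - <<'E'
from bench import r
from h import *
f=r.grab_frame("wrist");K,T=cam(f)
o,p,R=st(r)
im=f["image"][:,:,::-1].copy()
def pt(v): return proj(K,T,p+R@np.array(v))[0]
for v in [(0,-.005,0),(.0205,-.005,.011),(.0205,-.005,-.011),(-.0205,-.005,.011),(-.0205,-.005,-.011),(-.0205,.014,-.011),(-.0205,.014,.011)]:
    q=pt(v); print(v,q.round(1)); cv2.circle(im,tuple(int(x) for x in q),2,(0,0,255),-1)
c=ray(K,T,283,262,.052); print(c, (R.T@(c-p)*1000).round(1))
cv2.imwrite("pics/w2a.png",cv2.resize(im[150:340,190:380],None,fx=3.1,fy=3.1,interpolation=cv2.INTER_CUBIC))
show(r)
E
```

```text
(0, -0.005, 0) [283.4 261. ]
(0.0205, -0.005, 0.011) [323.4 241.3]
(0.0205, -0.005, -0.011) [321.9 280. ]
(-0.0205, -0.005, 0.011) [243.3 241.3]
(-0.0205, -0.005, -0.011) [244.8 280. ]
(-0.0205, 0.014, -0.011) [248.7 264.1]
(-0.0205, 0.014, 0.011) [247.5 229. ]
[0.4488776 0.2682499 0.052    ] [-0.2 -9.7  1.7]
t 4.3 tcp [0.4505 0.2677 0.0423] xyaw 63.29 w 0.0411 tilt 0.08 F [-3.3 -1.8 12.2]
joints [-0.73  0.49  0.09  2.06 -0.08  0.6   0.52]
```

View pics/w2a.png

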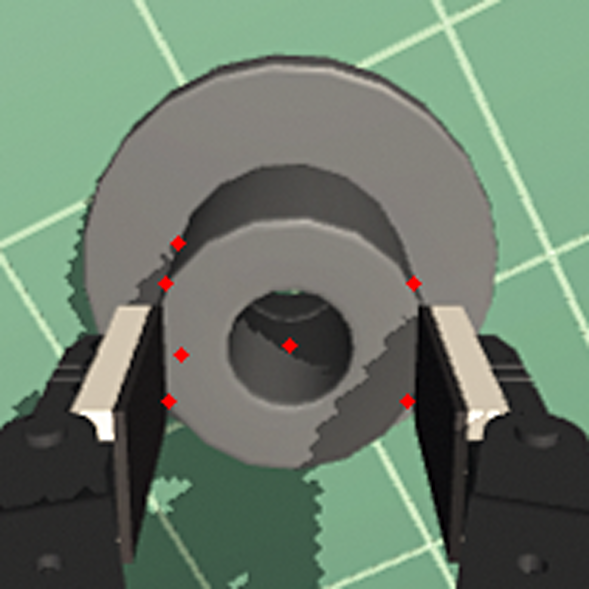

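```bash
python3 - <<'E'
from bench import r
from h import *
f=r.grab_frame("wrist");K,T=cam(f)
cv2.imwrite("pics/w2b.png",cv2.resize(f["image"][230:350,200:370,::-1],None,fx=4.5,fy=4.5,interpolation=cv2.INTER_CUBIC))
g=r.grab_frame("side"); q=proj(*cam(g),[.4505,.2677,.05])[0].astype(int);print(q)
cv2.imwrite("pics/w2c.png",cv2.resize(g["image"][q[1]-60:q[1]+40,q[0]-60:q[0]+60,::-1],None,fx=5,fy=5,interpolation=cv2.INTER_CUBIC))
o,p,R=st(r)
def pt(v): return proj(K,T,p+R@np.array(v))[0].round(0)
for x in (-.0425,-.023):
  for y in (-.03,-.018,-.005,.005,.014): print(x,y,pt((x,y,.011)),pt((x,y,-.011)))
show(r)
E
```

```text
[327 260]
-0.0425 -0.03 [185. 263.] [189. 307.]
-0.0425 -0.018 [193. 251.] [197. 293.]
-0.0425 -0.005 [200. 241.] [203. 280.]
-0.0425 0.005 [205. 234.] [208. 271.]
-0.0425 0.014 [209. 229.] [211. 264.]
-0.023 -0.03 [230. 263.] [232. 307.]
-0.023 -0.018 [234. 251.] [236. 293.]
-0.023 -0.005 [238. 241.] [240. 280.]
-0.023 0.005 [241. 234.] [242. 271.]
-0.023 0.014 [243. 229.] [244. 264.]
t 4.4 tcp [0.4504 0.2676 0.0422] xyaw 63.29 w 0.0407 tilt 0.07 F [-3.3 -1.7 12.5]
joints [-0.73  0.49  0.09  2.06 -0.08  0.6   0.52]
```

View pics/w2c.png

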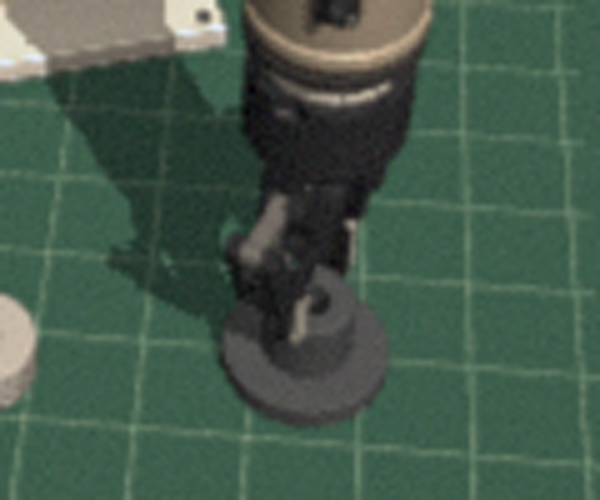

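View pics/w2b.png

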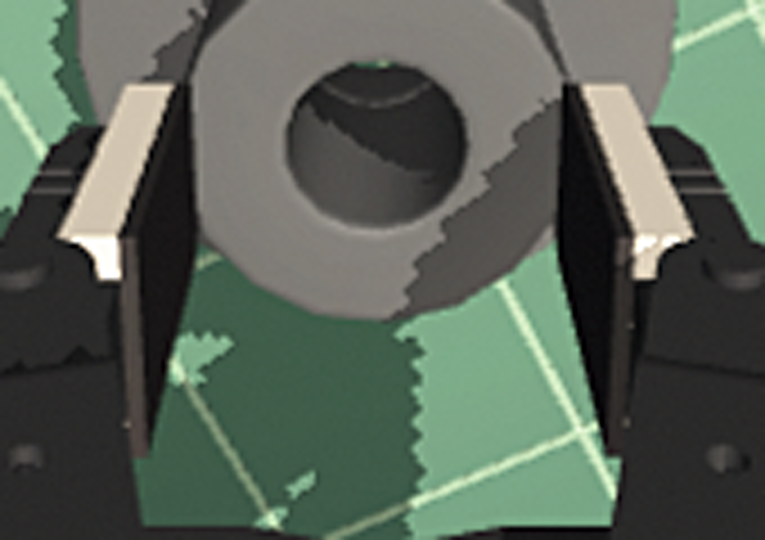

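Call:
{"method": "send_rows", "body": {"plan": [[0,-0.5,0,0,0],[0,-1.5,0,0,0],[0,-2.5,0,0,0],[0,-2.5,0,0,0],[0,-2.5,0,0,0],[0,-2.5,0,0,0],[0,-1,0,0,0],[0,0,0,0,0]]}}

```text
clock: 5.4
tcp_pos: [0.4502, 0.2675, 0.1713]
orientation: [-1.394, -0.861, 0.858]
contact_force: [-1.0, -0.3, -3.2]
grip_width: 0.0407
```

```bash
python3 - <<'E'
from bench import r
from h import *
f=r.grab_frame("wrist"); cv2.imwrite("pics/w3.png",f["image"][:,:,::-1])
K,T=cam(f);np.savez("w3.npz",K=K,T=T)
show(r,(.5365,.046,.19))
E
```

```text
t 5.45 tcp [0.4497 0.2673 0.1704] xyaw 63.32 w 0.0404 tilt 0.02 F [-0.3  0.5 -1.9]
joints [-0.76  0.29  0.12  1.98 -0.04  0.88  0.49]
shift cm [-15.87  -1.96 -17.69]
```

View pics/w3.png

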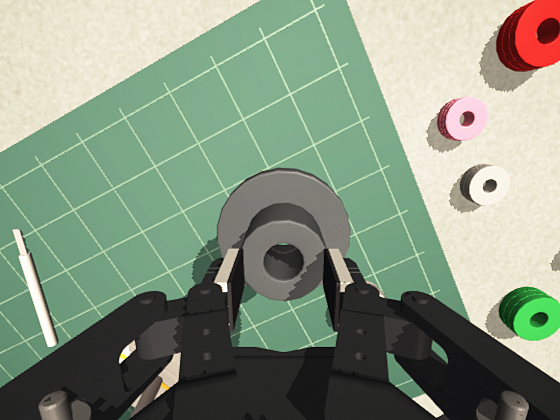

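```bash
python3 - <<'E'
from bench import r
from h import *
show(r,(.655,-.014,.185))
E
```

```text
t 5.45 tcp [0.4497 0.2673 0.1704] xyaw 63.32 w 0.0404 tilt 0.02 F [-0.3  0.5 -1.9]
joints [-0.76  0.29  0.12  1.98 -0.04  0.88  0.49]
shift cm [-15.91  -1.46 -30.97]
```

Call:
{"method": "send_rows", "body": {"plan": [[-0.8,-1.5,-1.5,0,0],[-1.8,0,-3.5,0,0],[-1.9,0,-3.7,0,0],[-1.9,0,-3.7,0,0],[-1.9,0,-3.7,0,0],[-1.9,0,-3.7,0,0],[-1.9,0,-3.7,0,0],[-1.9,0,-3.7,0,0],[-1.3,0,-2.5,0,0],[-0.6,0,-1.3,0,0],[0,0,0,0,0],[0,0,0,0,0]]}}

```text
clock: 6.95
tcp_pos: [0.6549, -0.0124, 0.1855]
orientation: [-1.392, -0.86, 0.861]
contact_force: [-0.8, 1.2, -1.4]
grip_width: 0.0405
```

```bash
python3 - <<'E'
from bench import r
from h import *
f=r.grab_frame("wrist"); cv2.imwrite("pics/w4.png",f["image"][:,:,::-1])
K,T=cam(f);np.savez("w4.npz",K=K,T=T)
g=r.grab_frame("side"); cv2.imwrite("pics/side4.png",g["image"][:,:,::-1])
show(r)
print(proj(K,T,[(.587,.0205,.108),(.587,.0205,.018)]))
E
```

```text
t 7.05 tcp [ 0.6551 -0.0123  0.1857] xyaw 63.43 w 0.0406 tilt 0.05 F [-0.3  0.7 -2. ]
joints [-0.25  0.49  0.24  1.66 -0.13  1.02  1.14]
[[281.85320899 114.65934871]
 [282.15026801 117.81207434]]
```

View pics/w4.png

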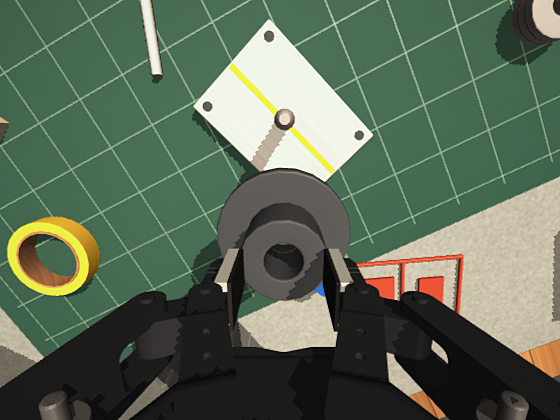

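```bash
python3 - <<'E'
import cv2
a=cv2.imread("pics/w4.png")
cv2.imwrite("pics/w4a.png",cv2.resize(a[85:175,230:340],None,fx=7,fy=7,interpolation=cv2.INTER_CUBIC)[:600])
cv2.imwrite("pics/w4b.png",cv2.resize(a[210:310,225:345],None,fx=6,fy=6,interpolation=cv2.INTER_CUBIC))
E
```

```text
(no output)
```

View pics/w4a.png

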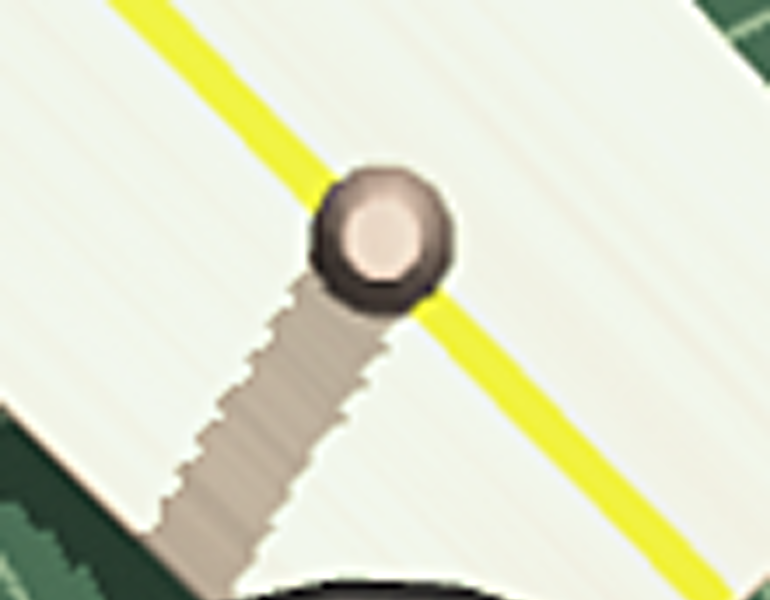

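View pics/w4b.png

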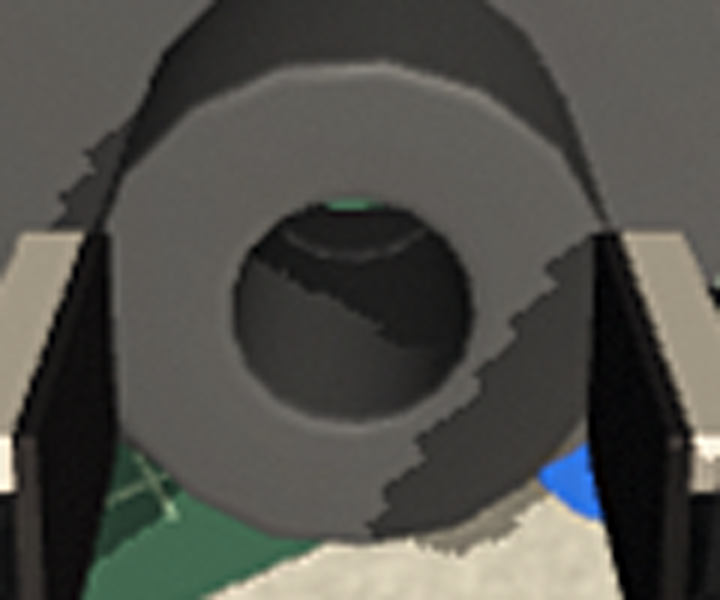

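```bash
python3 - <<'E'
from bench import r
from h import *
d=np.load("w4.npz");K,T=d["K"],d["T"]
o,p,R=st(r)
tip=ray(K,T,284.6,118.7,.108); b=ray(K,T,283.8,262.2,p[2]+.0098)
print(tip,b,"bore in tool mm",(R.T@(b-p)*1000).round(1))
l=[ray(K,T,230+x/7,85+y/7,.018) for x,y in ((140,0),(705,590))]; print(l, np.degrees(np.arctan2(*(l[1]-l[0])[1::-1])))
t=p+tip-b
show(r,(t[0],t[1],.175))
E
```

```text
[0.59036496 0.02102462 0.108     ] [ 0.65360659 -0.01149419  0.19548999] bore in tool mm [ 0.1 -9.8  1.7]
[array([0.54551556, 0.00613725, 0.018     ]), array([0.65614089, 0.04298222, 0.018     ])] 18.420895658405083
t 7.05 tcp [ 0.6551 -0.0123  0.1857] xyaw 63.43 w 0.0406 tilt 0.05 F [-0.3  0.7 -2. ]
joints [-0.25  0.49  0.24  1.66 -0.13  1.02  1.14]
shift cm [0.08 1.07 7.11]
```

Call:
{"method": "send_rows", "body": {"plan": [[0,0,1.5,0,0],[0.1,0.3,2.5,0,0],[0,0.4,2,0,0],[0,0.4,1.1,0,0],[0,0,0,0,0],[0,0,0,0,0]]}}

```text
clock: 7.8
tcp_pos: [0.5932, 0.0186, 0.175]
orientation: [-1.395, -0.86, 0.859]
contact_force: [0.4, -1.1, -1.5]
grip_width: 0.0401
```

```bash
python3 - <<'E'
from bench import r
from h import *
show(r)
ims=[]
for n in ("scene","side"):
    f=r.grab_frame(n); K,T=cam(f); q=proj(K,T,[.59,.021,.13])[0].astype(int)
    im=f["image"][q[1]-35:q[1]+45,q[0]-35:q[0]+35,::-1]; print(n,q-35)
    ims.append(cv2.resize(im,None,fx=5.6,fy=7,interpolation=cv2.INTER_CUBIC))
cv2.imwrite("pics/p5.png",np.hstack(ims))
E
```

```text
t 7.8 tcp [0.5932 0.0186 0.175 ] xyaw 63.3 w 0.0401 tilt 0.06 F [ 0.4 -1.1 -1.5]
joints [-0.32  0.4   0.24  1.82 -0.11  0.94  1.07]
scene [206 156]
side [245 132]
```

View pics/p5.png

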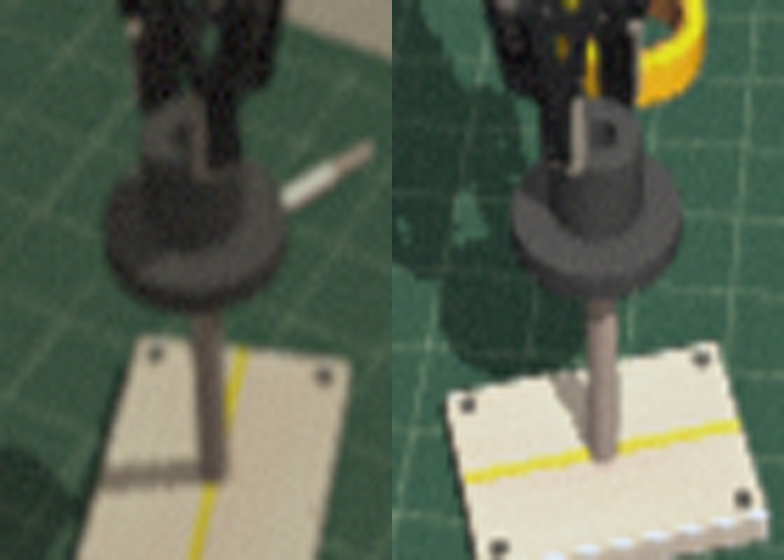

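```bash
cat > fit.py <<'E'
from h import *
from scipy.optimize import least_squares
def circ(x,y,z,rad,n=180):
    a=np.linspace(0,2*np.pi,n,endpoint=False); return np.c_[x+rad*np.cos(a),y+rad*np.sin(a),np.full(n,z)]
E
python3 - <<'E'
from bench import r
from fit import *
show(r)
for n in ("scene","side"):
    f=r.grab_frame(n); K,T=cam(f); np.savez(f"f5_{n}.npz",K=K,T=T,im=f["image"])
    g=cv2.cvtColor(f["image"],cv2.COLOR_RGB2GRAY).astype(float)
    # post
    c=proj(K,T,[.588,.021,.06])[0]
    for z in (.03,.05,.07):
        q=proj(K,T,[.588,.021,z])[0]; v=int(round(q[1])); u=int(round(q[0]))
        print(n,"z",z,"pred",q.round(1),"row",v,u-6,g[v-1:v+2,u-6:u+7].mean(0).astype(int))
    fl=proj(K,T,circ(.591,.02,.135,.042)); print("pred flange x",fl.min(0),fl.max(0))
    w=int(round(proj(K,T,[.591,.02,.142])[0][1]))
    for v in range(w-3,w+8,2): 
        a,b=int(fl[:,0].min())-5,int(fl[:,0].max())+7
        print(v,a,g[v,a:a+10].astype(int),b-10,g[v,b-10:b].astype(int))
E
```

```text
t 7.9 tcp [0.5933 0.0184 0.1749] xyaw 63.27 w 0.0403 tilt 0.05 F [-0.1  0.3 -1.5]
joints [-0.32  0.4   0.24  1.82 -0.11  0.94  1.07]
scene z 0.03 pred [243.7 219.3] row 219 238 [175 175 157 117  82  77  84  96 122 157 171 170 171]
scene z 0.05 pred [243.4 213.9] row 214 237 [176 178 174 146  99  75  80  86 100 133 159 170 173]
scene z 0.07 pred [243.  208.4] row 208 237 [177 174 169 134  85  75  81  87 115 152 170 166 168]
pred flange x [224.21523718 179.85742824] [257.25609089 200.69871675]
185 219 [73 73 74 73 69 57 47 47 44 42] 254 [ 70  78  95 122 121  97  76  74  65  67]
187 219 [78 76 74 76 67 57 50 46 49 46] 254 [67 71 75 72 77 67 76 72 67 74]
189 219 [74 79 80 79 70 59 51 44 44 44] 254 [73 77 68 67 75 79 79 80 81 76]
191 219 [68 72 70 72 68 58 44 41 44 46] 254 [68 62 56 62 70 68 73 73 73 74]
193 219 [67 74 71 71 72 64 45 40 38 43] 254 [50 55 60 67 74 71 69 71 73 75]
195 219 [69 73 74 77 77 75 60 47 38 34] 254 [52 57 69 73 72 74 73 78 84 82]
side z 0.03 pred [282.2 193.9] row 194 276 [220 217 176 136 104 119 135 145 144 180 210 213 211]
side z 0.05 pred [282.1 188.9] row 189 276 [148 140 141 125 107 119 137 144 142 167 213 220 221]
side z 0.07 pred [282.  183.7] row 184 276 [ 94 103 137 129 106 119 138 145 146 176 205 209 216]
pred flange x [265.32758566 156.18309169] [295.92950245 175.73605772]
161 260 [83 62 55 53 53 55 70 77 79 84] 292 [86 85 84 82 79 87 84 86 80 82]
163 260 [79 59 50 50 50 54 59 78 86 84] 292 [82 87 84 87 78 85 87 87 84 87]
165 260 [86 81 56 53 51 55 43 63 83 83] 292 [81 85 86 74 64 77 81 86 81 84]
167 260 [45 52 51 54 49 50 47 34 51 75] 292 [82 82 64 60 72 79 82 85 83 82]
169 260 [50 50 47 57 46 53 53 41 42 41] 292 [61 64 63 80 82 85 81 81 88 83]
171 260 [55 61 55 58 61 62 62 60 55 62] 292 [72 72 78 80 83 81 85 86 80 85]
```

Call:
{"method": "send_rows", "body": {"plan": [[0.1,0,0.2,0,0],[0,1,0,0,0],[0,1,0,0,0],[0,1,0,0,0],[0,1,0,0,0],[0,0,0,0,0],[0,0,0,0,0]]}}

```text
clock: 8.88
tcp_pos: [0.5914, 0.0206, 0.1348]
orientation: [-1.394, -0.86, 0.859]
contact_force: [0.8, 0.6, -1.6]
grip_width: 0.0402
```

```bash
python3 - <<'E'
from bench import r
from h import *
show(r)
f=r.grab_frame("wrist"); cv2.imwrite("pics/w6.png",cv2.resize(f["image"][210:310,225:345,::-1],None,fx=6,fy=6,interpolation=cv2.INTER_CUBIC))
E
```

```text
t 8.88 tcp [0.5914 0.0206 0.1348] xyaw 63.31 w 0.0402 tilt 0.01 F [ 0.8  0.6 -1.6]
joints [-0.31  0.44  0.22  1.85 -0.13  0.86  1.08]
```

View pics/w6.png

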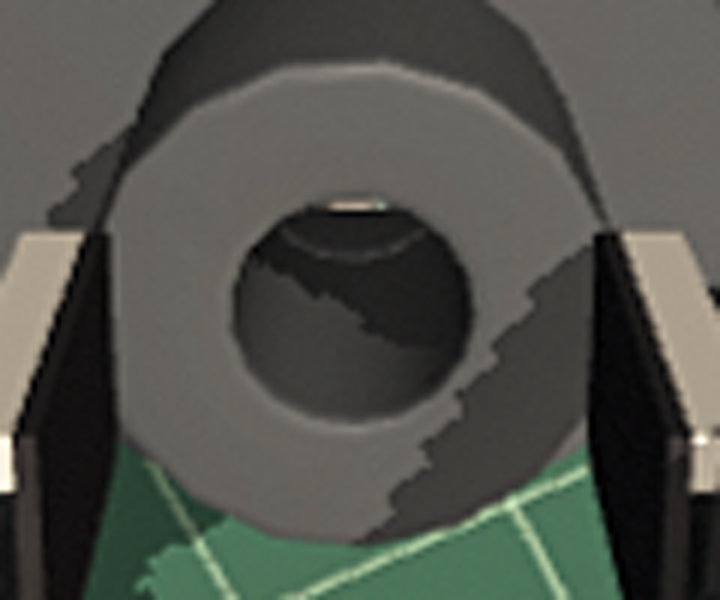

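Call:
{"method": "send_rows", "body": {"plan": [[0,1,0,0,0],[0,1,0,0,0],[0,1,0,0,0],[0,1,0,0,0],[0,1,0,0,0],[0,1,0,0,0],[0,0,0,0,0]]}}

```text
clock: 9.8
tcp_pos: [0.5906, 0.0206, 0.0737]
orientation: [-1.394, -0.858, 0.861]
contact_force: [-0.0, 0.2, -1.1]
grip_width: 0.0401
```

```bash
python3 - <<'E'
from bench import r
from h import *
show(r)
f=r.grab_frame("wrist"); cv2.imwrite("pics/w7.png",cv2.resize(f["image"][210:310,225:345,::-1],None,fx=6,fy=6,interpolation=cv2.INTER_CUBIC))
E
```

```text
t 9.8 tcp [0.5906 0.0206 0.0737] xyaw 63.31 w 0.0401 tilt 0.1 F [-0.   0.2 -1.1]
joints [-0.3   0.53  0.2   1.89 -0.15  0.74  1.1 ]
```

View pics/w7.png

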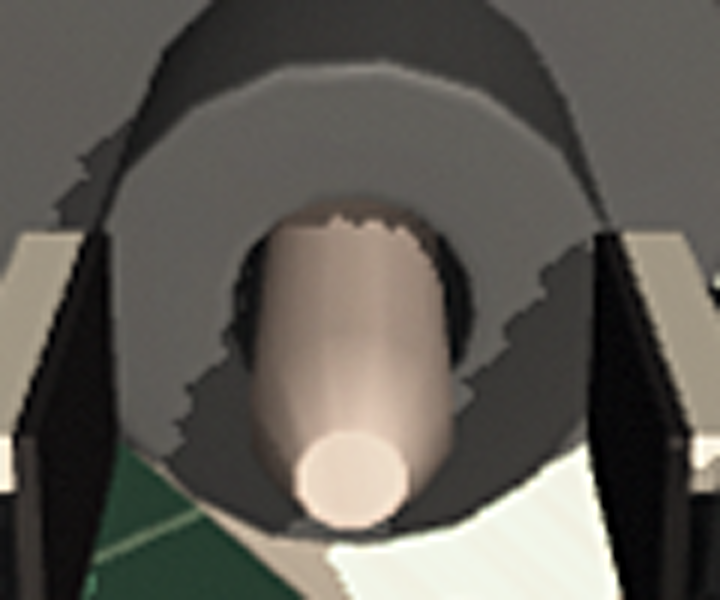

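Call:
{"method": "send_rows", "body": {"plan": [[0,0.6,0,0,0],[0,0.5,0,0,0],[0,0.3,0,0,0],[0,0.2,0,0,0],[0,0,0,0,0]]}}

```text
clock: 10.48
tcp_pos: [0.5913, 0.0207, 0.0587]
orientation: [-1.394, -0.86, 0.86]
contact_force: [-1.0, -0.9, -1.8]
grip_width: 0.0404
```

```bash
python3 - <<'E'
from bench import r
from h import *
show(r)
ims=[]
for n in ("scene","side"):
    f=r.grab_frame(n); K,T=cam(f); q=proj(K,T,[.59,.021,.05])[0].astype(int)
    im=f["image"][q[1]-35:q[1]+35,q[0]-35:q[0]+35,::-1]
    ims.append(cv2.resize(im,None,fx=5.6,fy=5.6,interpolation=cv2.INTER_CUBIC))
cv2.imwrite("pics/p8.png",np.hstack(ims))
E
```

```text
t 10.47 tcp [0.5913 0.0207 0.0587] xyaw 63.31 w 0.0404 tilt 0.0 F [-1.  -0.9 -1.8]
joints [-0.29  0.55  0.2   1.9  -0.16  0.71  1.1 ]
```

View pics/p8.png

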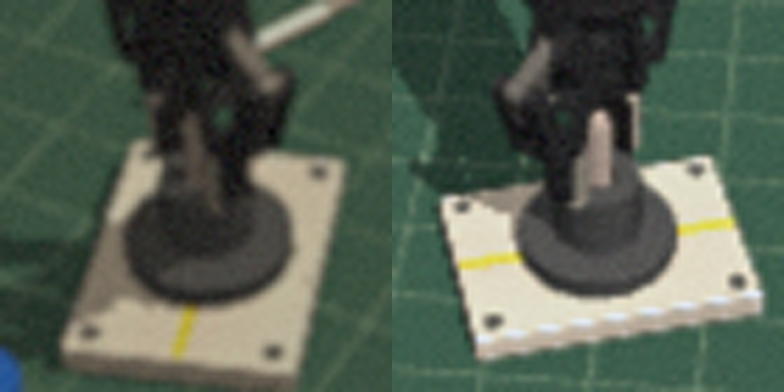

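Weight is still on the fingers, so the footing is just above the plate. I'll inch down until the force reverses.

Call:
{"method": "send_rows", "body": {"plan": [[0,0.1,0,0,0],[0,0.1,0,0,0],[0,0,0,0,0]]}}

```text
clock: 10.95
tcp_pos: [0.5915, 0.0207, 0.0583]
orientation: [-1.394, -0.86, 0.859]
contact_force: [-4.4, -0.5, 13.5]
grip_width: 0.0404
```

Call:
{"method": "send_rows", "body": {"plan": [[0,-0.1,0,0,0.3],[0,0,0,0,1],[0,0,0,0,1],[0,0,0,0,1],[0,-1.5,0,0,1],[0,-3,0,0,1],[0,-4,0,0,1],[0,-4,0,0,1],[0,0,0,0,1]]}}

```text
clock: 12.08
tcp_pos: [0.5938, 0.0207, 0.1872]
orientation: [-1.397, -0.866, 0.854]
contact_force: [0.2, 0.3, 0.2]
grip_width: 0.0852
```

```bash
python3 - <<'E'
from bench import r
from h import *
ims=[]
for n in ("scene","side"):
    f=r.grab_frame(n); K,T=cam(f); q=proj(K,T,[.59,.021,.05])[0].astype(int)
    im=f["image"][q[1]-35:q[1]+35,q[0]-35:q[0]+35,::-1]
    ims.append(cv2.resize(im,None,fx=5.6,fy=5.6,interpolation=cv2.INTER_CUBIC))
cv2.imwrite("pics/p9.png",np.hstack(ims))
show(r,(.610,.290,.18))
E
```

```text
t 12.18 tcp [0.5914 0.0207 0.1835] xyaw 63.31 w 0.0853 tilt 0.07 F [-0.3  0.3 -0.1]
joints [-0.33  0.39  0.24  1.82 -0.11  0.95  1.06]
shift cm [24.9   0.36 10.43]
```

View pics/p9.png

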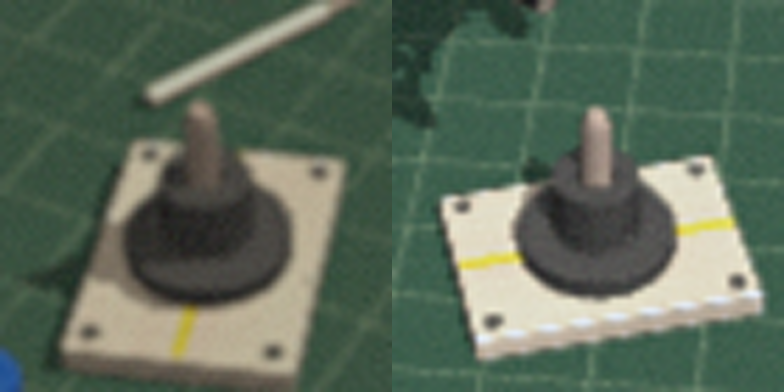

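The footing sits flat on the plate with the post standing through it. Next is the drum.

Call:
{"method": "send_rows", "body": {"plan": [[1.5,0,0.6,0,1],[3,0,1.3,0,1],[3.5,0.2,1.5,0,1],[3.5,0.2,1.5,0,1],[3.5,0.2,1.5,0,1],[3.5,0.2,1.5,0,1],[3.5,0.2,1.5,0,1],[2.9,0.2,1,0,1],[0,0,0,0,1],[0,0,0,0,1]]}}

```text
clock: 13.42
tcp_pos: [0.6095, 0.2896, 0.1696]
orientation: [-1.395, -0.858, 0.862]
contact_force: [-0.1, -1.1, -0.6]
grip_width: 0.0856
```

```bash
python3 - <<'E'
from bench import r
from h import *
f=r.grab_frame("wrist"); K,T=cam(f);np.savez("w10.npz",K=K,T=T)
show(r)
q=proj(K,T,[.61,.29,.028])[0].astype(int); print(q, r.recognise("wrist","drum"))
cv2.imwrite("pics/w10.png",cv2.resize(f["image"][q[1]-50:q[1]+50,q[0]-55:q[0]+55,::-1],None,fx=6,fy=6,interpolation=cv2.INTER_CUBIC))
E
```

```text
t 13.47 tcp [0.6099 0.2888 0.1699] xyaw 63.26 w 0.0853 tilt 0.1 F [-1.  -1.1 -0.6]
joints [-0.66  0.53  0.18  1.61 -0.11  1.01  0.66]
[284 197] [{'rect': [442.6, 177.5, 511.9, 234.4], 'p': 0.97}, {'rect': [388.7, 16.0, 438.8, 68.5], 'p': 0.73}, {'rect': [257.4, 167.8, 311.3, 227.4], 'p': 0.67}, {'rect': [1.9, 204.3, 144.0, 339.7], 'p': 0.6}]
```

View pics/w10.png

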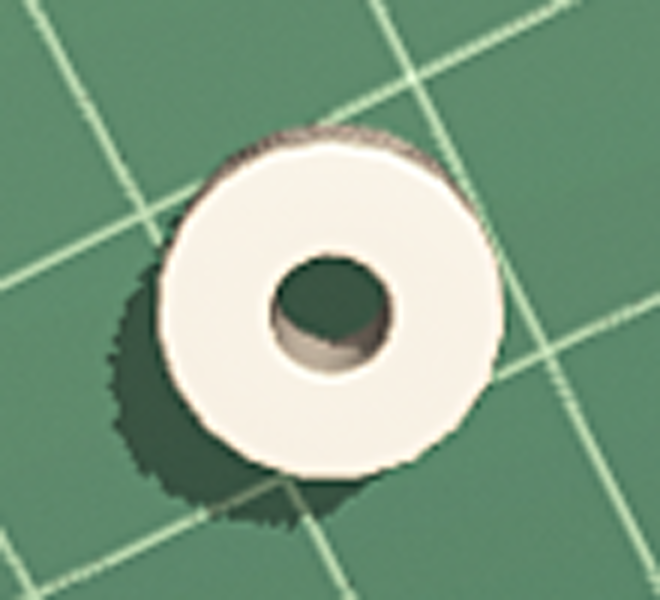

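```bash
python3 - <<'E'
from bench import r
from h import *
d=np.load("w10.npz");K,T=d["K"],d["T"]
p=ray(K,T,284.1,199.0,.028);print(p)
show(r,(p[0],p[1],.024))
o,_,R=st(r); P=np.array([.4504,.2676,.0422])
for y in (-.03,-.02,-.01,0,.01,.02):
  print(y,[proj(*C["side"],P+R@np.array([.0215,y,z]))[0].round(1) for z in (.011,-.011)],[proj(*C["side"],P+R@np.array([.029,y,z]))[0].round(1) for z in (.011,-.011)])
E
```

```text
[0.61170114 0.28922998 0.028     ]
t 13.53 tcp [0.6101 0.2885 0.1703] xyaw 63.22 w 0.0857 tilt 0.08 F [ 0.2 -0.4  0.1]
joints [-0.66  0.53  0.18  1.61 -0.11  1.01  0.66]
shift cm [ 0.16 14.63 -0.11]
-0.03 [array([327.6, 262.3]), array([319.5, 258.4])] [array([326. , 264.5]), array([317.9, 260.5])]
-0.02 [array([327.3, 264.9]), array([319.3, 261. ])] [array([325.8, 267. ]), array([317.7, 263.1])]
-0.01 [array([327. , 267.4]), array([319.1, 263.5])] [array([325.5, 269.6]), array([317.5, 265.6])]
0 [array([326.8, 269.9]), array([318.9, 266.1])] [array([325.3, 272.1]), array([317.4, 268.1])]
0.01 [array([326.5, 272.4]), array([318.7, 268.5])] [array([325.1, 274.5]), array([317.2, 270.6])]
0.02 [array([326.3, 274.9]), array([318.5, 271. ])] [array([324.8, 277. ]), array([317. , 273.1])]
```

Call:
{"method": "send_rows", "body": {"plan": [[0.2,2,-0.1,0,1],[0,3,0,0,1],[0,3,0,0,1],[0,3,0,0,1],[0,2,0,0,1],[0,1.2,0,0,1],[0,0.8,0,0,1],[0,0,0,0,1]]}}

```text
clock: 14.52
tcp_pos: [0.612, 0.2912, 0.0206]
orientation: [-1.394, -0.86, 0.86]
contact_force: [0.5, 0.2, 0.3]
grip_width: 0.0855
```

```bash
python3 - <<'E'
from bench import r
from h import *
show(r)
ims=[]
for n in ("scene","side"):
    f=r.grab_frame(n); K,T=cam(f); q=proj(K,T,[.61,.29,.03])[0].astype(int)
    im=f["image"][q[1]-35:q[1]+35,q[0]-35:q[0]+35,::-1]
    ims.append(cv2.resize(im,None,fx=5.6,fy=5.6,interpolation=cv2.INTER_CUBIC))
cv2.imwrite("pics/p11.png",np.hstack(ims))
E
```

```text
t 14.53 tcp [0.612  0.2912 0.0206] xyaw 63.31 w 0.0855 tilt 0.0 F [0.5 0.2 0.3]
joints [-0.64  0.71  0.14  1.69 -0.14  0.75  0.68]
```

View pics/p11.png

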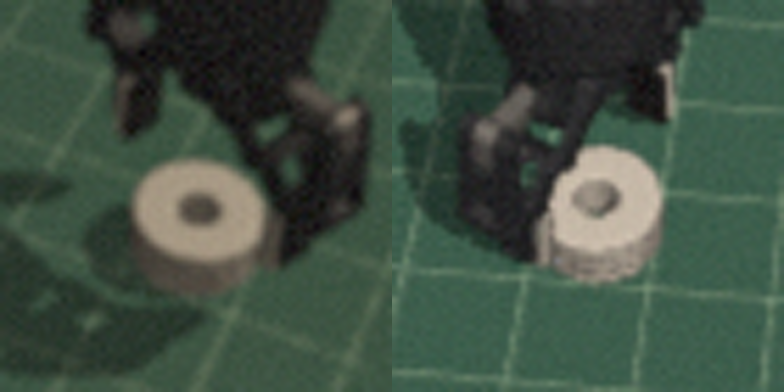

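Call:
{"method": "send_rows", "body": {"plan": [[0,0.2,0,0,1],[0,0.1,0,0,1],[0,0,0,0,0],[0,0,0,0,0],[0,0,0,0,0],[0,0,0,0,0]]}}

```text
clock: 15.38
tcp_pos: [0.6154, 0.2921, 0.0217]
orientation: [-1.395, -0.865, 0.853]
contact_force: [2.0, 2.1, 13.1]
grip_width: 0.0125
```

```bash
python3 - <<'E'
from bench import r
from h import *
show(r)
f=r.grab_frame("wrist"); cv2.imwrite("pics/w12.png",cv2.resize(f["image"][200:330,190:375,::-1],None,fx=4,fy=4,interpolation=cv2.INTER_CUBIC))
f=r.grab_frame("side"); K,T=cam(f); q=proj(K,T,[.61,.29,.03])[0].astype(int)
cv2.imwrite("pics/p12.png",cv2.resize(f["image"][q[1]-35:q[1]+35,q[0]-35:q[0]+35,::-1],None,fx=7,fy=7,interpolation=cv2.INTER_CUBIC))
E
```

```text
t 15.38 tcp [0.6154 0.2921 0.0217] xyaw 63.26 w 0.0125 tilt 0.41 F [ 2.   2.1 13.1]
joints [-0.64  0.71  0.15  1.69 -0.14  0.75  0.68]
```

View pics/w12.png

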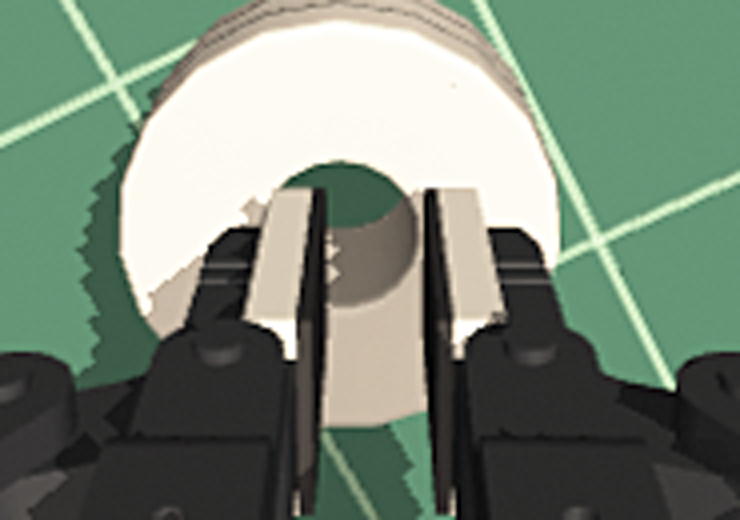

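View pics/p12.png

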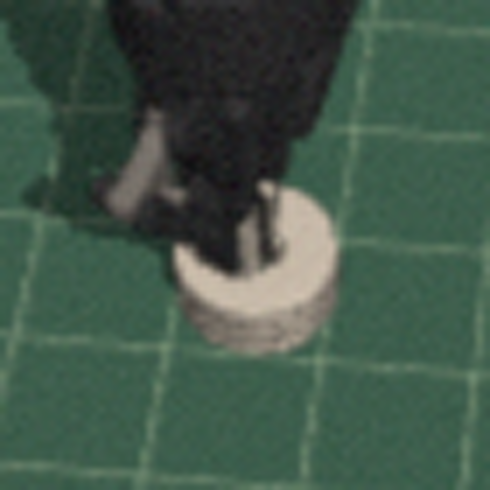

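Call:
{"method": "send_rows", "body": {"plan": [[0,-1.5,0,0,0.3],[0,-1.5,0,0,1],[0,0,0,0,1],[0,0,0,0,1],[0,0,0,0,1]]}}

```text
clock: 16.1
tcp_pos: [0.6114, 0.2909, 0.047]
orientation: [-1.394, -0.859, 0.861]
contact_force: [0.6, -0.6, -0.6]
grip_width: 0.0854
```

```bash
python3 - <<'E'
from bench import r
from h import *
f=r.grab_frame("wrist"); K,T=cam(f);np.savez("w13.npz",K=K,T=T)
cv2.imwrite("pics/w13.png",f["image"][:,:,::-1])
show(r)
E
```

```text
t 16.15 tcp [0.6115 0.291  0.047 ] xyaw 63.31 w 0.0854 tilt 0.07 F [-0.2  0.4 -0.9]
joints [-0.64  0.68  0.15  1.68 -0.13  0.8   0.68]
```

View pics/w13.png

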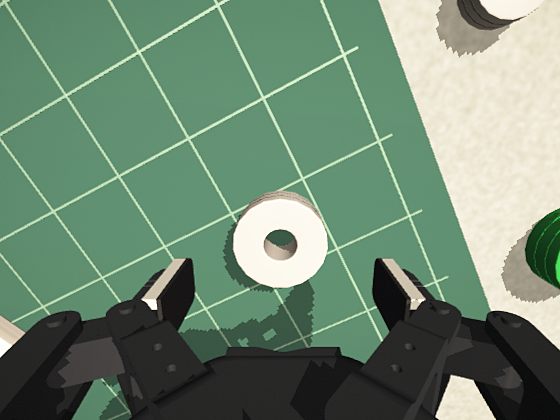

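```bash
python3 - <<'E'
from h import *
K,T=C["side"]; q=proj(K,T,[.61,.29,.03])[0].astype(int); print(q)
a=np.radians(63.3); X=np.array([np.cos(a),np.sin(a),0]);Y=np.array([0,0,-1.]);Z=np.cross(X,Y)
P=np.array([.612,.2912,.0206])
print("obs",q+[-8.6,11.8])
for y in (-.02,-.01,0,.014):
  print(y,[proj(K,T,P+X*x+Y*y+Z*z)[0].round(1).tolist() for x in (.043,.05) for z in (.011,-.011)])
K,T=C["scene"]; q=proj(K,T,[.61,.29,.03])[0].astype(int); print(q,"obs",q-35+np.array([275,262])/5.6)
for y in (-.02,-.01,0,.014):
  print(y,[proj(K,T,P+X*x+Y*y+Z*z)[0].round(1).tolist() for x in (.043,.05) for z in (.011,-.011)])
E
```

```text
[261 267]
obs [252.4 278.8]
-0.02 [[254.4, 279.1], [247.0, 275.1], [252.7, 281.2], [245.2, 277.1]]
-0.01 [[254.6, 281.6], [247.2, 277.6], [252.9, 283.6], [245.5, 279.6]]
0 [[254.9, 284.0], [247.5, 280.0], [253.2, 286.0], [245.8, 282.0]]
0.014 [[255.2, 287.3], [247.9, 283.3], [253.5, 289.4], [246.2, 285.3]]
[333 258] obs [347.10714286 269.78571429]
-0.02 [[349.7, 265.6], [343.0, 269.8], [351.7, 267.4], [345.0, 271.7]]
-0.01 [[349.1, 268.3], [342.5, 272.5], [351.2, 270.1], [344.5, 274.4]]
0 [[348.6, 271.0], [342.0, 275.2], [350.6, 272.8], [344.0, 277.0]]
0.014 [[347.9, 274.6], [341.3, 278.8], [349.9, 276.4], [343.3, 280.7]]
```

Call:
{"method": "send_rows", "body": {"plan": [[0,1,0.3,0,1],[0,1.2,0,0,1],[0,1,0,0,1],[0,0.7,0,0,1],[0,0.5,0,0,1],[0,0.3,0,0,1],[0,0,0,0,1]]}}

```text
clock: 17.02
tcp_pos: [0.6093, 0.2925, 0.0007]
orientation: [-1.394, -0.86, 0.86]
contact_force: [0.1, 0.2, 0.2]
grip_width: 0.0853
```

```bash
python3 - <<'E'
from bench import r
from h import *
show(r)
ims=[]
for n in ("scene","side"):
    f=r.grab_frame(n); K,T=cam(f); q=proj(K,T,[.61,.29,.03])[0].astype(int)
    im=f["image"][q[1]-35:q[1]+35,q[0]-35:q[0]+35,::-1]
    ims.append(cv2.resize(im,None,fx=5.6,fy=5.6,interpolation=cv2.INTER_CUBIC))
cv2.imwrite("pics/p14.png",np.hstack(ims))
E
```

```text
t 17.02 tcp [0.6093 0.2925 0.0007] xyaw 63.31 w 0.0853 tilt 0.0 F [0.1 0.2 0.2]
joints [-0.64  0.74  0.14  1.7  -0.14  0.72  0.68]
```

View pics/p14.png

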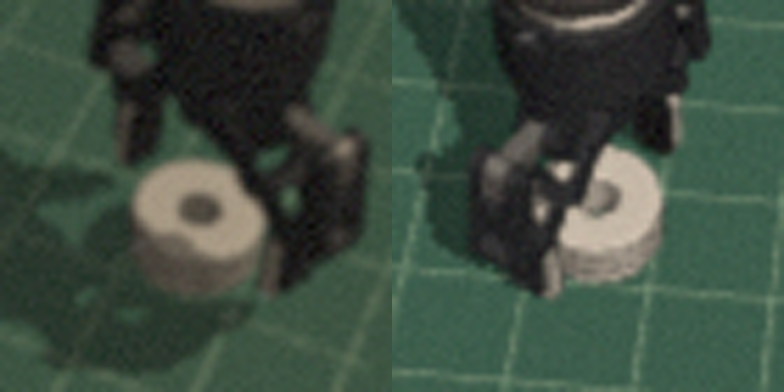

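At TCP z = 0.001 there is no contact, so the reported TCP sits about 2 cm ahead of the real fingertips. Closing.

Call:
{"method": "send_rows", "body": {"plan": [[0,0,0,0,0],[0,0,0,0,0],[0,0,0,0,0],[0,0,0,0,0],[0,0,0,0,0]]}}

```text
clock: 17.75
tcp_pos: [0.6097, 0.2926, 0.0017]
orientation: [-1.394, -0.86, 0.859]
contact_force: [-1.6, -0.2, 4.9]
grip_width: 0.057
```

```bash
python3 - <<'E'
from bench import r
from h import *
show(r)
f=r.grab_frame("wrist"); cv2.imwrite("pics/w15.png",cv2.resize(f["image"][200:330,190:375,::-1],None,fx=4,fy=4,interpolation=cv2.INTER_CUBIC))
E
```

```text
t 17.75 tcp [0.6097 0.2926 0.0017] xyaw 63.3 w 0.057 tilt 0.05 F [-1.6 -0.2  4.9]
joints [-0.64  0.73  0.14  1.7  -0.14  0.72  0.68]
```

View pics/w15.png

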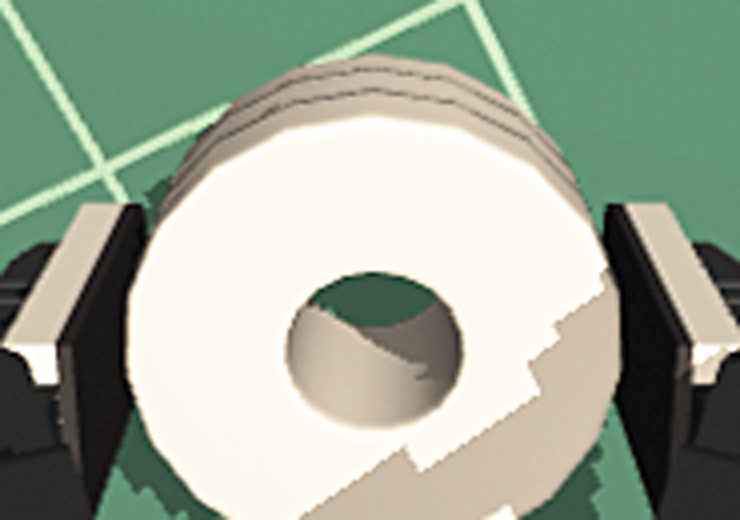

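```bash
python3 - <<'E'
from bench import r
from h import *
show(r,(.655,-.012,.165))
E
```

```text
t 17.8 tcp [0.6096 0.2926 0.0016] xyaw 63.31 w 0.057 tilt 0.04 F [-1.9 -1.7  5. ]
joints [-0.64  0.73  0.14  1.7  -0.14  0.72  0.68]
shift cm [-25.17 -16.35 -17.74]
```

Call:
{"method": "send_rows", "body": {"plan": [[0,-0.5,0,0,0],[0,-1.5,0,0,0],[0,-3,0,0,0],[0,-3.5,0,0,0],[0,-3.5,0,0,0],[0,-3,0,0,0],[0,-1.3,0,0,0],[0,0,0,0,0]]}}

```text
clock: 18.8
tcp_pos: [0.6096, 0.2927, 0.1646]
orientation: [-1.394, -0.861, 0.858]
contact_force: [0.1, 0.4, -2.2]
grip_width: 0.0569
```

Call:
{"method": "send_rows", "body": {"plan": [[-1.2,0,-0.9,0,0],[-2.6,0,-1.8,0,0],[-3,0,-2.1,0,0],[-3,0,-2.1,0,0],[-3,0,-2.1,0,0],[-3,0,-2.1,0,0],[-3,0,-2.1,0,0],[-3,0,-2.1,0,0],[-2.2,0,-1.6,0,0],[-1.2,0,-0.8,0,0],[0,0,0,0,0],[0,0,0,0,0]]}}

```text
clock: 20.3
tcp_pos: [0.6539, -0.0104, 0.1632]
orientation: [-1.392, -0.861, 0.861]
contact_force: [0.9, 0.8, -1.5]
grip_width: 0.0567
```

```bash
python3 - <<'E'
from bench import r
from h import *
f=r.grab_frame("wrist"); K,T=cam(f);np.savez("w16.npz",K=K,T=T)
cv2.imwrite("pics/w16.png",f["image"][:,:,::-1])
show(r)
im=f["image"][:,:,::-1]
q=proj(K,T,[.5895,.021,.108])[0].astype(int);print(q-30)
A=cv2.resize(im[q[1]-30:q[1]+30,q[0]-30:q[0]+30],None,fx=6.5,fy=6.5,interpolation=cv2.INTER_CUBIC)
B=cv2.resize(im[245:305,250:310],None,fx=6.5,fy=6.5,interpolation=cv2.INTER_CUBIC)
cv2.imwrite("pics/w16a.png",np.hstack([A,B]))
E
```

```text
t 20.35 tcp [ 0.654  -0.0102  0.1634] xyaw 63.44 w 0.0564 tilt 0.06 F [ 0.1  1.3 -0.6]
joints [-0.24  0.51  0.22  1.68 -0.13  0.97  1.14]
[252  89]
```

View pics/w16a.png

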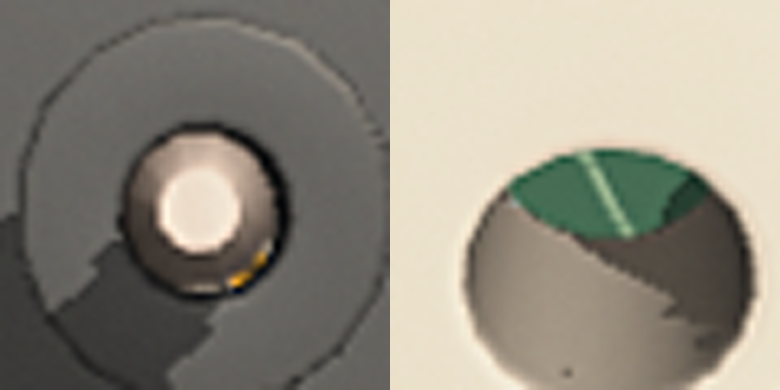

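View pics/w16.png

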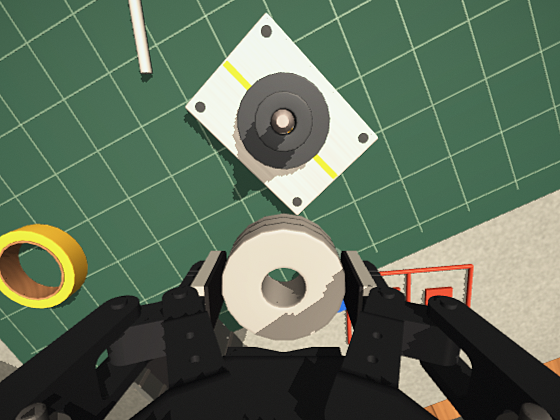

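```bash
python3 - <<'E'
import cv2,numpy as np
im=cv2.imread("pics/w16.png")
cv2.imwrite("pics/w16b.png",cv2.resize(im[210:350,210:360],None,fx=4.2,fy=4.2,interpolation=cv2.INTER_CUBIC))
E
```

```text
(no output)
```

View pics/w16b.png

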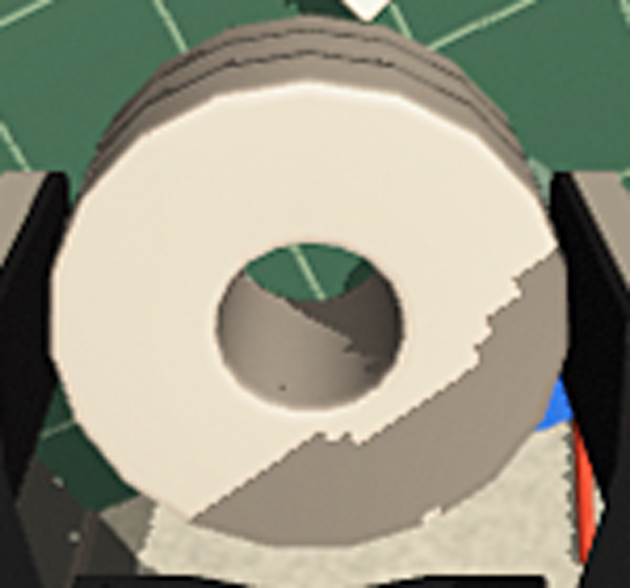

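```bash
python3 - <<'E'
from bench import r
from h import *
d=np.load("w16.npz");K,T=d["K"],d["T"]
o,p,R=st(r)
tip=ray(K,T,282.3,121.2,.108); b=ray(K,T,283.8,287.9,p[2]+.0263)
print(tip,b,"bore in tool mm",(R.T@(b-p)*1000).round(1))
t=p+tip-b; print(t)
show(r,(t[0],t[1],.14))
E
```

```text
[0.59044451 0.02070267 0.108     ] [ 0.65698765 -0.01170895  0.18967788] bore in tool mm [ -0.  -26.3  -3.3]
[0.58748627 0.02222256 0.0817    ]
t 20.35 tcp [ 0.654  -0.0102  0.1634] xyaw 63.44 w 0.0564 tilt 0.06 F [ 0.1  1.3 -0.6]
joints [-0.24  0.51  0.22  1.68 -0.13  0.97  1.14]
shift cm [-0.08  2.34  7.4 ]
```

Call:
{"method": "send_rows", "body": {"plan": [[0,0,1.5,0,0],[-0.1,0.5,2.5,0,0],[0,0.6,2.2,0,0],[0,0.6,1.2,0,0],[0,0.6,0,0,0],[0,0,0,0,0],[0,0,0,0,0]]}}

```text
clock: 21.22
tcp_pos: [0.5884, 0.0197, 0.1408]
orientation: [-1.395, -0.859, 0.859]
contact_force: [0.9, 0.0, -0.7]
grip_width: 0.0568
```

```bash
python3 - <<'E'
from bench import r
from h import *
show(r,(.5875,.0222,.14))
ims=[]
for n in ("scene","side"):
    f=r.grab_frame(n); K,T=cam(f); q=proj(K,T,[.59,.021,.12])[0].astype(int)
    im=f["image"][q[1]-35:q[1]+35,q[0]-35:q[0]+35,::-1]
    ims.append(cv2.resize(im,None,fx=5.6,fy=5.6,interpolation=cv2.INTER_CUBIC))
cv2.imwrite("pics/p17.png",np.hstack(ims))
E
```

```text
t 21.23 tcp [0.5884 0.0197 0.1408] xyaw 63.27 w 0.0568 tilt 0.04 F [ 0.9  0.  -0.7]
joints [-0.31  0.43  0.22  1.86 -0.12  0.86  1.07]
shift cm [0.18 0.08 0.2 ]
```

View pics/p17.png

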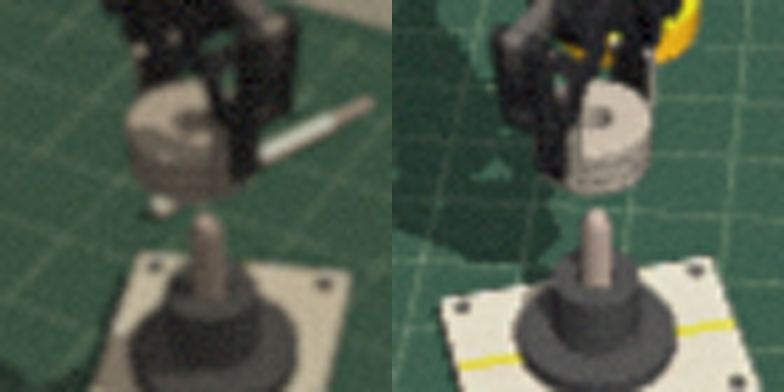

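Call:
{"method": "send_rows", "body": {"plan": [[0.2,0,0.2,0,0],[0,1,0,0,0],[0,1,0,0,0],[0,1,0,0,0],[0,1,0,0,0],[0,0,0,0,0],[0,0,0,0,0]]}}

```text
clock: 22.2
tcp_pos: [0.587, 0.0229, 0.1008]
orientation: [-1.394, -0.86, 0.859]
contact_force: [-0.6, -0.1, -1.4]
grip_width: 0.0569
```

```bash
python3 - <<'E'
from bench import r
from h import *
f=r.grab_frame("wrist"); K,T=cam(f)
show(r,(.5875,.0222,.068))
cv2.imwrite("pics/w18.png",cv2.resize(f["image"][210:350,210:360,::-1],None,fx=4.2,fy=4.2,interpolation=cv2.INTER_CUBIC))
E
```

```text
t 22.25 tcp [0.5871 0.0229 0.101 ] xyaw 63.31 w 0.0569 tilt 0.03 F [-0.4  0.3 -0.7]
joints [-0.3   0.48  0.2   1.89 -0.13  0.78  1.08]
shift cm [-0.04  3.3  -0.07]
```

View pics/w18.png

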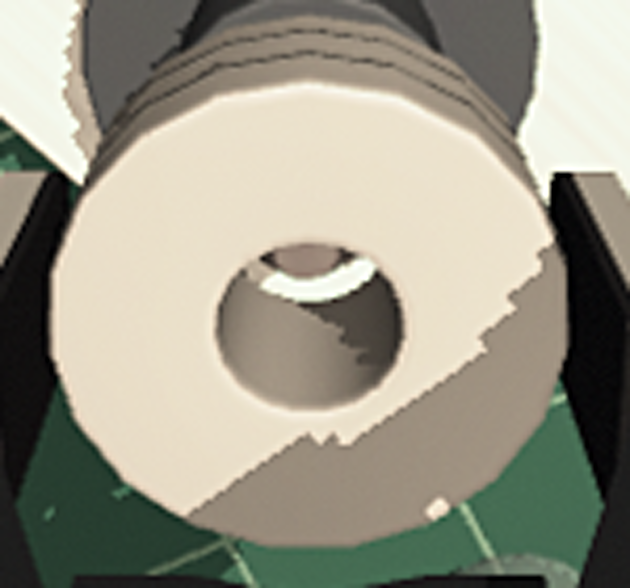

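Call:
{"method": "send_rows", "body": {"plan": [[0,0.6,-0.1,0,0],[0,0.6,0,0,0],[0,0.6,0,0,0],[0,0.6,0,0,0],[0,0,0,0,0],[0,0,0,0,0]]}}

```text
clock: 23.0
tcp_pos: [0.5878, 0.0224, 0.0768]
orientation: [-1.394, -0.86, 0.859]
contact_force: [-1.1, -0.5, -0.9]
grip_width: 0.0565
```

```bash
python3 - <<'E'
from bench import r
from h import *
f=r.grab_frame("wrist"); K,T=cam(f)
show(r,(.5875,.0222,.068))
cv2.imwrite("pics/w19.png",cv2.resize(f["image"][210:350,210:360,::-1],None,fx=4.2,fy=4.2,interpolation=cv2.INTER_CUBIC))
E
```

```text
t 23.05 tcp [0.5878 0.0225 0.0769] xyaw 63.31 w 0.0568 tilt 0.02 F [ 0.7  0.1 -1.3]
joints [-0.29  0.52  0.19  1.9  -0.14  0.74  1.09]
shift cm [-0.04  0.89  0.02]
```

View pics/w19.png

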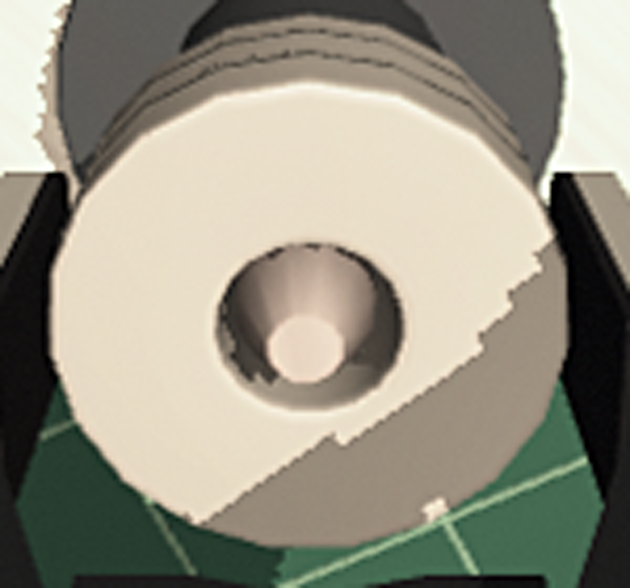

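Call:
{"method": "send_rows", "body": {"plan": [[0,0.4,0,0,0],[0,0.3,0,0,0],[0,0.1,0,0,0],[0,0,0,0,0],[0,0.1,0,0,0],[0,0,0,0,0]]}}

```text
clock: 23.8
tcp_pos: [0.5877, 0.0225, 0.0677]
orientation: [-1.394, -0.86, 0.859]
contact_force: [-0.7, 0.6, -1.6]
grip_width: 0.0563
```

Call:
{"method": "send_rows", "body": {"plan": [[0,0.1,0,0,0],[0,0,0,0,0]]}}

```text
clock: 24.05
tcp_pos: [0.5878, 0.0225, 0.0676]
orientation: [-1.394, -0.86, 0.859]
contact_force: [-2.9, -0.2, 7.3]
grip_width: 0.0569
```

Drum seated (contact at z = 0.0676, as predicted). Releasing.

Call:
{"method": "send_rows", "body": {"plan": [[0,0,0,0,0.7],[0,0,0,0,1],[0,0,0,0,1],[0,0,0,0,1],[0,-1.5,0,0,1],[0,-3,0,0,1],[0,-4,0,0,1],[0,-3,0,0,1],[0,0,0,0,1]]}}

```text
clock: 25.18
tcp_pos: [0.5897, 0.0224, 0.1854]
orientation: [-1.397, -0.864, 0.855]
contact_force: [0.6, 0.9, -0.5]
grip_width: 0.0855
```

```bash
python3 - <<'E'
from bench import r
from h import *
ims=[]
for n in ("scene","side"):
    f=r.grab_frame(n); K,T=cam(f); q=proj(K,T,[.59,.021,.05])[0].astype(int)
    im=f["image"][q[1]-35:q[1]+35,q[0]-35:q[0]+35,::-1]
    ims.append(cv2.resize(im,None,fx=5.6,fy=5.6,interpolation=cv2.INTER_CUBIC))
cv2.imwrite("pics/p20.png",np.hstack(ims))
show(r,(.413,-.283,.18),-63.3)
E
```

```text
t 25.27 tcp [0.5876 0.0225 0.1822] xyaw 63.31 w 0.0854 tilt 0.04 F [-0.   0.   0.3]
joints [-0.32  0.38  0.23  1.82 -0.1   0.95  1.06]
shift cm [-35.14   0.2    1.88]
spin deg -53.39
```

View pics/p20.png

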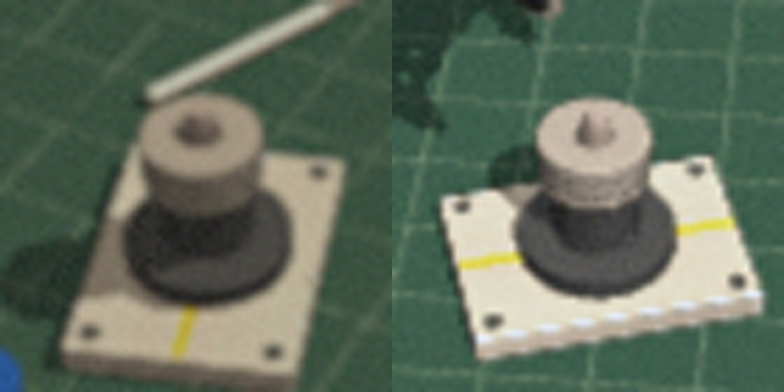

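```bash
python3 - <<'E'
from bench import r
from h import *
o,p,R=st(r)
N=12; d=(np.array([.413,-.283,.18])-p)/N
for i in range(N):
    Ri=R@Ro.from_rotvec([0,np.radians(10.55*i),0]).as_matrix()
    print((Ri.T@d*100).round(1).tolist())
E
```

```text
[-2.9, 0.0, 0.2]
[-2.9, 0.0, -0.4]
[-2.8, 0.0, -0.9]
[-2.6, 0.0, -1.4]
[-2.3, 0.0, -1.9]
[-1.9, 0.0, -2.2]
[-1.5, 0.0, -2.5]
[-1.0, 0.0, -2.8]
[-0.4, 0.0, -2.9]
[0.1, 0.0, -2.9]
[0.6, 0.0, -2.9]
[1.1, 0.0, -2.7]
```

Call:
{"method": "send_rows", "body": {"plan": [[-2.9,0,0.2,10.5,1],[-2.9,0,-0.4,10.6,1],[-2.8,0,-0.9,10.6,1],[-2.6,0,-1.4,10.6,1],[-2.3,0,-1.9,10.6,1],[-1.9,0,-2.2,10.6,1],[-1.5,0,-2.5,10.6,1],[-1.0,0,-2.8,10.5,1],[-0.4,0,-2.9,10.5,1],[0.1,0,-2.9,10.5,1],[0.6,0,-2.9,10.5,1],[1.1,0,-2.7,10.5,1]]}}

```text
clock: 26.78
tcp_pos: [0.4096, -0.2824, 0.1809]
orientation: [-1.393, 0.866, -0.862]
contact_force: [-0.0, 0.2, 0.4]
grip_width: 0.0853
```

Call:
{"method": "send_rows", "body": {"plan": [[0,0,0,0,1],[0,0,0,0,1]]}}

```text
clock: 27.02
tcp_pos: [0.4108, -0.2812, 0.1811]
orientation: [-1.395, 0.859, -0.856]
contact_force: [0.6, 0.8, 0.7]
grip_width: 0.0853
```

```bash
python3 - <<'E'
from bench import r
from h import *
f=r.grab_frame("wrist"); K,T=cam(f);np.savez("w21.npz",K=K,T=T)
show(r)
q=proj(K,T,[.413,-.283,.03])[0].astype(int);print(q)
cv2.imwrite("pics/w21.png",f["image"][:,:,::-1])
y0=max(q[1]-70,0);x0=q[0]-75; print(x0,y0)
cv2.imwrite("pics/w21a.png",cv2.resize(f["image"][y0:y0+140,x0:x0+150,::-1],None,fx=4.2,fy=4.2,interpolation=cv2.INTER_CUBIC))
E
```

```text
t 27.07 tcp [ 0.4111 -0.281   0.1812] xyaw -63.12 w 0.0854 tilt 0.07 F [ 0.3  0.  -0.4]
joints [-0.2   0.3   0.82  2.05 -0.28  0.9  -0.33]
[285 194]
210 124
```

View pics/w21a.png

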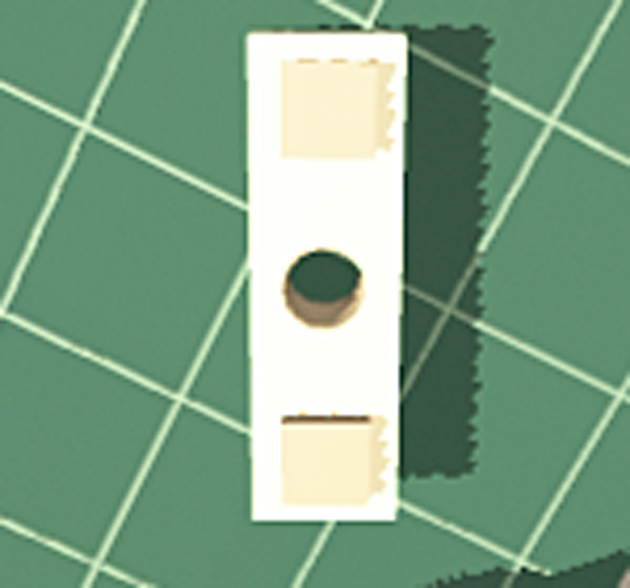

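View pics/w21.png

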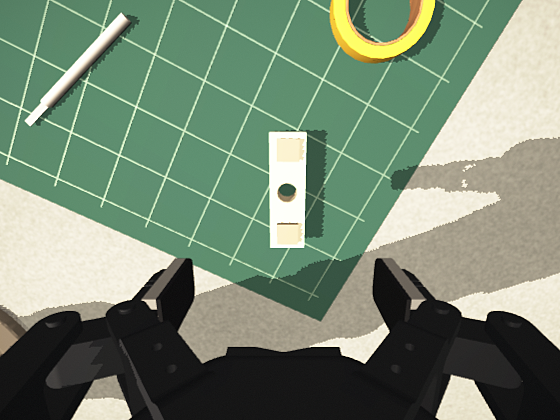

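```bash
python3 - <<'E'
from bench import r
from h import *
d=np.load("w21.npz");K,T=d["K"],d["T"]
f=lambda x,y: ray(K,T,210+x/4.2,124+y/4.2,.030)
c=f(324,288.5); a=f(327.5,33); b=f(325,520)
print(c,a,b,(a+b)/2,np.linalg.norm(a-b))
v=a-b; yaw=np.degrees(np.arctan2(v[1],v[0])); print("crosshead yaw",yaw)
for s in ((248,33,252,520),(407,33,398,520)):
    v=f(*s[:2])-f(*s[2:]); print(np.degrees(np.arctan2(v[1],v[0])))
show(r,(c[0],c[1],.005),yaw-90)
E
```

```text
[ 0.41556468 -0.28385228  0.03      ] [ 0.46933085 -0.25727951  0.03      ] [ 0.36183069 -0.31159787  0.03      ] [ 0.41558077 -0.28443869  0.03      ] 0.12044404864809885
crosshead yaw 26.806847607305357
26.616597255900906
26.997062389526018
t 27.07 tcp [ 0.4111 -0.281   0.1812] xyaw -63.12 w 0.0854 tilt 0.07 F [ 0.3  0.  -0.4]
joints [-0.2   0.3   0.82  2.05 -0.28  0.9  -0.33]
shift cm [ 0.47 17.62  0.28]
spin deg 0.07
```

Call:
{"method": "send_rows", "body": {"plan": [[0.5,1.5,0.6,0,1],[0,3,0,0,1],[0,3.5,0,0,1],[0,3.5,0,0,1],[0,3,0,0,1],[0,2,0,0,1],[0,1,0,0,1],[0,0.4,0,0,1],[0,0,0,0,1]]}}

```text
clock: 28.2
tcp_pos: [0.4189, -0.2838, 0.003]
orientation: [-1.394, 0.858, -0.859]
contact_force: [-0.1, -0.7, -0.3]
grip_width: 0.0852
```

Call:
{"method": "send_rows", "body": {"plan": [[0,0,0,0,0],[0,0,0,0,0],[0,0,0,0,0],[0,0,0,0,0],[0,0,0,0,0],[0,0,0,0,0]]}}

```text
clock: 28.95
tcp_pos: [0.4188, -0.2839, 0.0032]
orientation: [-1.394, 0.859, -0.86]
contact_force: [-0.9, 1.2, 5.4]
grip_width: 0.0353
```

```bash
python3 - <<'E'
from bench import r
from h import *
f=r.grab_frame("wrist"); K,T=cam(f);np.savez("w22.npz",K=K,T=T)
show(r)
cv2.imwrite("pics/w22.png",f["image"][:,:,::-1])
E
```

```text
t 29.0 tcp [ 0.4188 -0.2839  0.0032] xyaw -63.29 w 0.0352 tilt 0.04 F [-0.9  0.6  5.9]
joints [ 0.05  0.61  0.55  2.14 -0.61  0.55 -0.06]
```

View pics/w22.png

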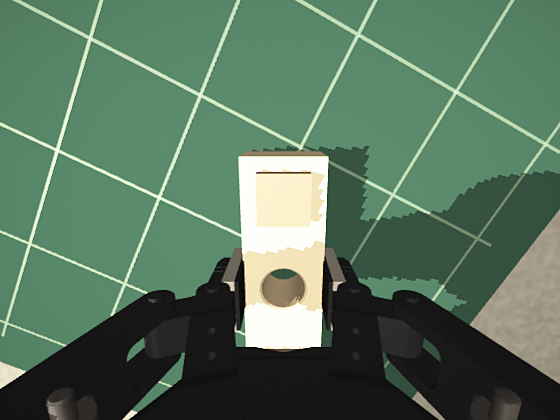

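Call:
{"method": "send_rows", "body": {"plan": [[0,-0.5,0,0,0],[0,-1.5,0,0,0],[0,-3,0,0,0],[0,-3.5,0,0,0],[0,-3.5,0,0,0],[0,-3,0,0,0],[0,-1.3,0,0,0],[0,0,0,0,0]]}}

```text
clock: 30.0
tcp_pos: [0.4188, -0.2838, 0.1663]
orientation: [-1.394, 0.858, -0.86]
contact_force: [0.0, 1.0, -2.7]
grip_width: 0.0349
```

```bash
python3 - <<'E'
from bench import r
from h import *
show(r,(.522,-.002,.165),-71.6)
E
```

```text
t 30.0 tcp [ 0.4188 -0.2838  0.1663] xyaw -63.27 w 0.0349 tilt 0.09 F [ 0.   1.  -2.7]
joints [-0.19  0.35  0.82  2.05 -0.33  0.87 -0.29]
shift cm [-20.53   0.14  21.89]
spin deg 8.33
```

Call:
{"method": "send_rows", "body": {"plan": [[-1,0,1.1,0,0],[-2.3,0,2.4,0,0],[-2.7,0,2.9,0,0],[-2.7,0,2.9,0,0],[-2.7,0,2.9,0,0],[-2.7,0,2.9,0,0],[-2.7,0,2.9,0,0],[-2.3,0,2.5,0,0],[-1.4,0,1.4,0,0],[0,0,0,4.3,0],[0,0,0,4,0],[0,0,0,0,0]]}}

```text
clock: 31.5
tcp_pos: [0.5213, -0.0024, 0.165]
orientation: [-1.346, 0.97, -0.969]
contact_force: [-0.5, 0.8, -0.4]
grip_width: 0.0349
```

```bash
python3 - <<'E'
from bench import r
from h import *
f=r.grab_frame("wrist"); K,T=cam(f);np.savez("w23.npz",K=K,T=T)
show(r,None,-71.6)
cv2.imwrite("pics/w23.png",f["image"][:,:,::-1])
im=f["image"][:,:,::-1]
q=proj(K,T,[.590,.021,.108])[0].astype(int);print(q-30)
A=cv2.resize(im[q[1]-30:q[1]+30,q[0]-30:q[0]+30],None,fx=6.5,fy=6.5,interpolation=cv2.INTER_CUBIC)
B=cv2.resize(im[255:315,253:313],None,fx=6.5,fy=6.5,interpolation=cv2.INTER_CUBIC)
cv2.imwrite("pics/w23a.png",np.hstack([A,B]))
E
```

```text
t 31.55 tcp [ 0.5214 -0.0024  0.1652] xyaw -71.53 w 0.0349 tilt 0.08 F [ 0.2  0.4 -2.5]
joints [-0.75  0.38  0.8   2.02 -0.35  0.89 -1.01]
spin deg 0.07
[251  89]
```

View pics/w23.png

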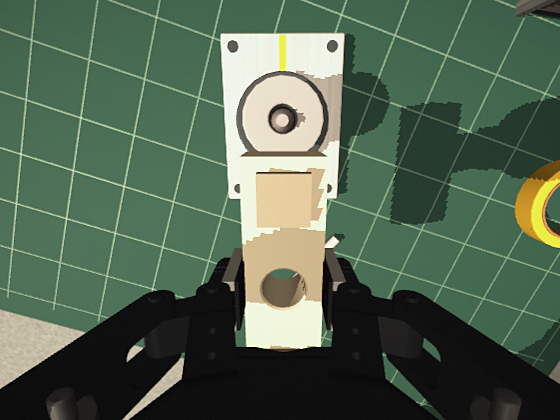

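View pics/w23a.png

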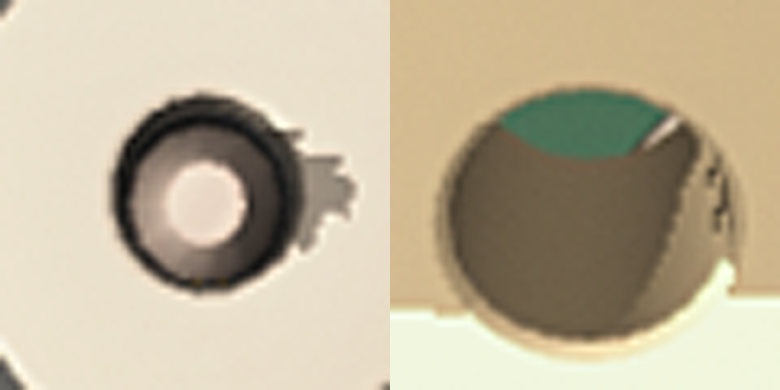

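```bash
python3 - <<'E'
from bench import r
from h import *
d=np.load("w23.npz");K,T=d["K"],d["T"]
o,p,R=st(r)
tip=ray(K,T,282.7,120.2,.108); b=ray(K,T,283.5,289.6,p[2]+.0268)
print(tip,b,"bore in tool mm",(R.T@(b-p)*1000).round(1))
t=p+tip-b; print(t)
show(r,(t[0],t[1],.135))
E
```

```text
[0.5900873  0.02020016 0.108     ] [ 0.51907166 -0.00398124  0.19196293] bore in tool mm [  0.7 -26.8  -2.7]
[0.59242753 0.02174805 0.0812    ]
t 31.55 tcp [ 0.5214 -0.0024  0.1652] xyaw -71.53 w 0.0349 tilt 0.08 F [ 0.2  0.4 -2.5]
joints [-0.75  0.38  0.8   2.02 -0.35  0.89 -1.01]
shift cm [-0.04  3.01  7.51]
```

Call:
{"method": "send_rows", "body": {"plan": [[0,0,1.5,0,0],[0,0.8,2.5,0,0],[0,0.8,2.3,0,0],[0,0.8,1.2,0,0],[0,0.6,0,0,0],[0,0,0,0,0],[0,0,0,0,0]]}}

```text
clock: 32.42
tcp_pos: [0.5927, 0.021, 0.1359]
orientation: [-1.344, 0.97, -0.97]
contact_force: [-0.2, -0.5, -1.1]
grip_width: 0.0348
```

```bash
python3 - <<'E'
from bench import r
from h import *
show(r,(.5924,.0217,.135),-71.6)
ims=[]
for n in ("scene","side"):
    f=r.grab_frame(n); K,T=cam(f); q=proj(K,T,[.59,.021,.11])[0].astype(int)
    im=f["image"][q[1]-35:q[1]+35,q[0]-35:q[0]+35,::-1]
    ims.append(cv2.resize(im,None,fx=5.6,fy=5.6,interpolation=cv2.INTER_CUBIC))
cv2.imwrite("pics/p24.png",np.hstack(ims))
E
```

```text
t 32.42 tcp [0.5927 0.021  0.1359] xyaw -71.63 w 0.0348 tilt 0.01 F [-0.2 -0.5 -1.1]
joints [-0.67  0.53  0.72  1.87 -0.44  0.9  -0.98]
shift cm [-0.08  0.09 -0.  ]
spin deg -0.03
```

View pics/p24.png

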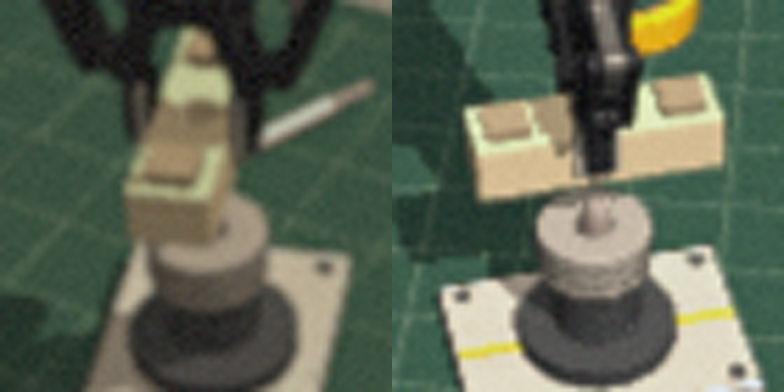

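Call:
{"method": "send_rows", "body": {"plan": [[-0.1,0.6,0,0,0],[0,0.8,0,0,0],[0,0.8,0,0,0],[0,0.5,0,0,0],[0,0.4,0,0,0],[0,0,0,0,0],[0,0,0,0,0]]}}

```text
clock: 33.4
tcp_pos: [0.593, 0.0223, 0.1049]
orientation: [-1.344, 0.969, -0.97]
contact_force: [0.2, 0.6, -1.7]
grip_width: 0.0349
```

```bash
python3 - <<'E'
from bench import r
from h import *
f=r.grab_frame("wrist")
show(r,(.5924,.0217,.095),-71.6)
cv2.imwrite("pics/w25.png",cv2.resize(f["image"][240:330,233:333,::-1],None,fx=6,fy=6,interpolation=cv2.INTER_CUBIC))
E
```

```text
t 33.45 tcp [0.5931 0.0223 0.1049] xyaw -71.59 w 0.0347 tilt 0.03 F [ 0.   0.1 -1.8]
joints [-0.65  0.57  0.69  1.89 -0.48  0.85 -0.96]
shift cm [ 0.04  0.99 -0.08]
spin deg 0.01
```

View pics/w25.png

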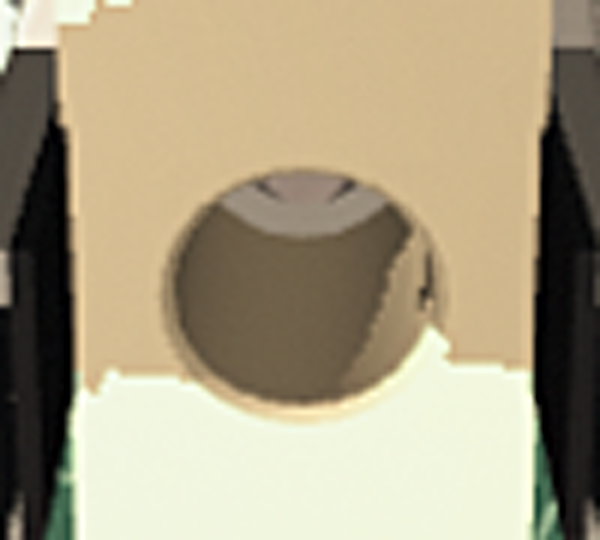

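Call:
{"method": "send_rows", "body": {"plan": [[0,0.3,-0.1,0,0],[0,0.3,0,0,0],[0,0.2,0,0,0],[0,0.1,0,0,0],[0,0,0,0,0],[0,0,0,0,0]]}}

```text
clock: 34.2
tcp_pos: [0.592, 0.022, 0.0958]
orientation: [-1.344, 0.969, -0.969]
contact_force: [-1.0, -0.0, -1.2]
grip_width: 0.035
```

Call:
{"method": "send_rows", "body": {"plan": [[0,0.1,0,0,0],[0,0,0,0,0]]}}

```text
clock: 34.45
tcp_pos: [0.5921, 0.022, 0.0952]
orientation: [-1.344, 0.969, -0.969]
contact_force: [-2.7, -0.3, 6.0]
grip_width: 0.0351
```

Contact at the predicted height (0.0952). I'll look before releasing.

```bash
python3 - <<'E'
from bench import r
from h import *
show(r)
ims=[]
for n in ("scene","side"):
    f=r.grab_frame(n); K,T=cam(f); q=proj(K,T,[.59,.021,.08])[0].astype(int)
    im=f["image"][q[1]-35:q[1]+35,q[0]-35:q[0]+35,::-1]
    ims.append(cv2.resize(im,None,fx=5.6,fy=5.6,interpolation=cv2.INTER_CUBIC))
cv2.imwrite("pics/p26.png",np.hstack(ims))
E
```

```text
t 34.45 tcp [0.5921 0.022  0.0952] xyaw -71.59 w 0.0351 tilt 0.03 F [-2.7 -0.3  6. ]
joints [-0.64  0.59  0.68  1.9  -0.49  0.83 -0.95]
```

View pics/p26.png

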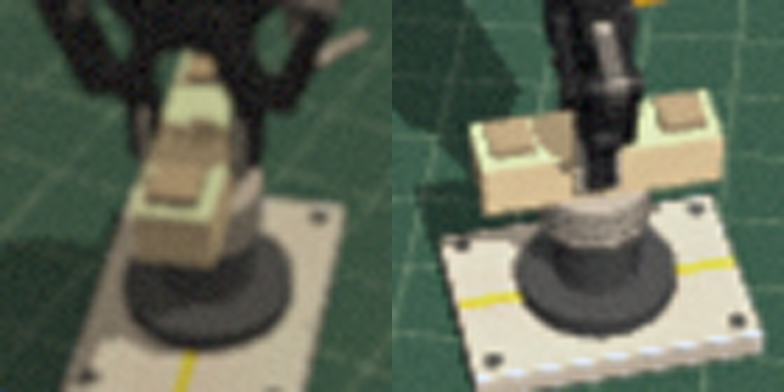

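Call:
{"method": "send_rows", "body": {"plan": [[0,0,0,0,0.6],[0,0,0,0,1],[0,0,0,0,1],[0,0,0,0,1],[0,-1,0,0,1],[0,-2,0,0,1],[0,-3,0,0,1],[0,-3,0,0,1],[0,-1,0,0,1],[0,0,0,0,1]]}}

```text
clock: 35.8
tcp_pos: [0.5922, 0.0222, 0.1956]
orientation: [-1.343, 0.968, -0.97]
contact_force: [-0.4, 0.2, -0.3]
grip_width: 0.0854
```

```bash
python3 - <<'E'
from bench import r
from h import *
show(r)
ims=[]
for n in ("scene","side","wrist"):
    f=r.grab_frame(n); K,T=cam(f)
    if n=="wrist":
        cv2.imwrite("pics/w27.png",f["image"][:,:,::-1]);np.savez("w27.npz",K=K,T=T); continue
    cv2.imwrite(f"pics/{n}27.png",f["image"][:,:,::-1])
    q=proj(K,T,[.59,.021,.08])[0].astype(int)
    im=f["image"][q[1]-35:q[1]+35,q[0]-35:q[0]+35,::-1]
    ims.append(cv2.resize(im,None,fx=5.6,fy=5.6,interpolation=cv2.INTER_CUBIC))
cv2.imwrite("pics/p27.png",np.hstack(ims))
for t in ("tape_roll","paint_jar","hobby_knife"): print(t,[np.round(d["rect"]) for d in r.recognise("side",t)][:1])
E
```

```text
t 35.8 tcp [0.5922 0.0222 0.1956] xyaw -71.58 w 0.0854 tilt 0.1 F [-0.4  0.2 -0.3]
joints [-0.72  0.46  0.78  1.83 -0.38  1.01 -1.04]
tape_roll [array([274., 126., 301., 146.])]
paint_jar [array([228., 170., 238., 197.])]
hobby_knife [array([315., 180., 356., 194.])]
```

View pics/p27.png

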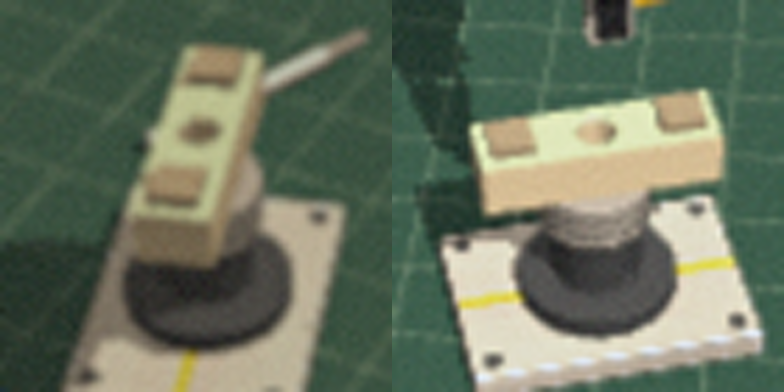

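View pics/w27.png

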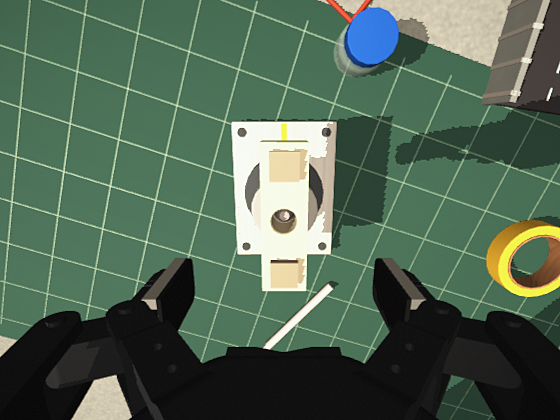

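```bash
python3 -c "
from bench import r
print(r.hand_in()); print(r.get_obs()['clock'])"
```

```text
the job is handed in; nothing more can be done
None
the job is handed in; nothing more can be done
```

I built the pier on the jig and handed it in at about 36 s: footing, then the large light-grey drum, then the crosshead. I lowered each part until it made contact before letting go. Hand-in gave no verdict.

- **Seating:** the drum and crosshead touched down within 1 mm of the height I had worked out. The footing touched down at TCP z 0.0583 m, which matches where it sat on the mat plus the 16 mm plate.
- **Final pictures:** the three parts are stacked square on the plate, with the pads up and the post visible in the crosshead's hole. I released the crosshead at 18.4°, and the yellow line also measured 18.4°. The open gripper is about 10 cm clear of the crosshead.
- **Bystanders:** the tape roll, paint jar and hobby knife are where they were in the side camera to within a few pixels. The jar's left edge read 6 px off, but its other edges matched.

**What went wrong:**
- **First drum grasp:** it failed. The fingers closed on top of the drum with about 13 N of force. The real fingertips turned out to be roughly 2 cm farther back than the quoted 14 mm. I reopened, went lower and got a firm grip (57 mm opening).
- **Footing grip:** because of the same offset, the footing was held only near the top of its neck (about 41 mm reading instead of 46 mm). It held all the way to release.
- **Camera disagreement:** the fixed cameras and the wrist camera differed by up to about 3 mm on the post position. I relied mainly on the wrist camera, and each part threaded without resistance.

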